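Stand the two tipped bottles back up in the bottle lane

TASK

Two bottles have tipped over in the grey tray: stand them upright again inside the marked lane, each in the gap next to the standing bottle of its own kind (the clear bottle between the standing clear bottle and the tall bottle in the middle of the row, the dropper bottle between the standing dropper and the middle bottle). Do not drop them, and leave all the standing bottles, the conical flask and the rubber bung where they are, upright and undisturbed.

Things in the scene. Friction and masses are not known exactly. Their poses are not given: they have to be found in the camera images.
- tray: fixed grey spill tray, 430 mm along its x by 260 mm along its y, floor 4 mm thick, rim 5 mm wide and 10 mm high; origin at the centre of its underside. Its x points roughly away from the robot (turned by -0.1 to 0.36 rad). Round it, fixed: a lidded cooker 0.2 m high to the right (y from -0.55 to -0.17), bottles and a tall reagent rack along the back from x = 0.8, low things to the left
- lane (a point): middle of the bottle lane, on the tray's floor, 85 mm to the -y side of the tray's centre; x runs along the lane, y across it (towards the wide part of the tray). The lane is marked by two thin dark flat lines along the tray, 90 mm apart inside (45 mm either side of this point); a bottle must stand wholly between them
- mid_bottle: standing brown bottle with a cap, 68 mm diameter, 147 mm tall, in the middle of the lane with a gap on either side; origin at the centre of its underside, z axis up through the cap
- end_bottle: standing clear bottle, 58 mm diameter, 103 mm tall, at one end of the row (near or far), about 175 mm from the middle bottle; origin at the centre of its underside, z axis up through the cap
- end_dropper: standing small dropper bottle with a black bulb, 33 mm diameter, 107 mm tall, at the other end of the row, about 175 mm from the middle bottle; origin at the centre of its underside, z axis up through the cap
- tipped_bottle: the clear bottle that lies on the tray's floor, about 0.14 kg, 58 mm diameter (straight sides from 5 to 65 mm above its underside, then a shoulder narrowing to 33 mm at the top), 103 mm tall; origin at the centre of its underside, z axis along it to its neck. It lies with the neck pointing away from the lane, towards the tray's +y side (within 0.35 rad), beside or partly in one of the two gaps
- tipped_dropper: the small dropper bottle that lies on the tray's floor, about 0.06 kg, 33 mm diameter (straight sides from 4 to 43 mm above its underside, then cap and bulb, 27 mm and narrowing to a tip), 107 mm tall; origin at the centre of its underside, z axis along it to its bulb. It lies with the bulb pointing away from the lane like the other, at the other gap; either may be at the near or the far gap, and need not lie at its own
- bung: loose red-brown rubber bung, 32 mm diameter, 26 mm tall, standing on the tray's floor between the lying bottles; origin at the centre of its underside
- flask: loose conical flask, 79 mm diameter at the foot, 136 mm tall, standing on the worktop beside the tray on the lane's -y side; origin at the centre of its underside, z axis up through the neck
There are look-alikes about, which are no part of the job. What is shaped like the end_bottle but orange is not meant. Leave any pink look-alike of the end_dropper alone.

How it is judged:
By the outcome, as a careful person would: the job done as asked, in the order asked, and still so for the second after the job is handed in, with the robot touching nothing.
It also fails if it takes over 72 s, if anything falls off the work surface, if the arm or the gripper's body presses on something with over 40 N, if the wrist force passes 120 N, or if a joint passes its speed limit or range.

ROBOT

A 6-joint arm with a two-finger parallel gripper is mounted at the origin on a cart in front of the work surface, level with it; the furniture and walls round the work are solid. World frame = base frame: x ahead of the robot, y to its left, z up, the work surface at z = 0. Lengths are in mm, angles in rad, forces in N, time in s.
With the tool pointing down it reaches from about 300 to 875 mm from the base axis. Payload 6.4 kg.
Tool frame: the origin (TCP) lies midway between the tips of the shut fingers; the grasp point (between the pads) lies 19 mm behind it; z points along the fingers, y is the direction in which the jaws open and shut (so a half turn about z gives the same grasp; the last joint's range is limited). The gripper opens to 88 mm and grips with 3 to 60 N. Pads are 18 mm wide; open, the fingers measure 123 mm over their backs; the gripper's body (75 mm by 187 mm) begins 45 mm behind the grasp point.
Start: joints at [-1.351, 0.181, 1.607, -0, 1.354, -0.206], TCP at [237.521, -523.665, 238.714] pointing down, gripper open.
Joint ranges: [-2.99, 2.99], [-0.89, 2.07], [0.3, 2.58], [-1.14, 4.28], [0, 2.63], [-3.12, 3.12]. Speed limits (rad/s): [2.57, 2.57, 3.01, 3.14, 3.14, 3.14].

INTERFACE

Orientations are given as a rotation vector (axis times angle).
In Python, from station import sensors, capture, camera_info, order gives the robot as it stands.
- The arm moves only by the tool carry_out, never from a script. Its argument "moves" is a list of rows, each an object of numbers: "claw": the opening, from -1 (shut) to 1 (fully open), so that 0 is half open; "x", "y", "z": the shift along the world's x, y, z as a fraction of full scale; "ax", "ay", "az": the turn, a rotation vector about the world's x, y, z as a fraction of full scale. A call has 1 to 10 rows; each row is the pose to reach, as a shift and turn from the pose commanded when the call began; what a row does not reach only later rows make up. Full scale, the value 1, is 250 mm for a shift and 1.5 rad for a turn. A row lasts 1/8 s, in which the tool goes at most 62.5 mm and 10.7 degrees, less where a joint would pass 70% of its speed; a pose out of reach is approached as far as the arm can. A call with a number of a shift or a turn outside -1 to 1 is refused whole. A call with a gripper value outside its range is refused whole. The fingers move at their own pace and stop on an object; the grip force is fixed at half the most. Time passes only in rows, so rows that repeat a pose let the fingers close. It gives the time, the measured TCP pose, the force and the opening at its end, in the units of the state.
- sensors.read_state(): the state, without advancing time (a new reading comes with each control period).
- capture(name): name is "scene" or "top" or "wrist"; returns the picture (480x640x3 uint8, blue, green, red); there is no depth.
- camera_info(name): a dict with "camera_matrix" (3x3 intrinsics, pixels), "k1" (the pictures are not rectified: a ray, as slopes to the right and down, at radius r is drawn at 1 + k1 r^2 times it, then the intrinsics apply), "R" (3x3) and "t" (3): a world point X has camera coordinates R X + t. Camera axes: x right, y down, z forward; pixel columns grow to the right and rows downward; lengths in mm; the calibration is good to about 2 mm. A picture is of the moment at which its call begins: read the wrist's pose just before it. camera_info takes no time and is no camera call; for the wrist camera it gives the pose at the moment of the call.
- order.sign_off(): hands the job in, once; it reports no verdict.
The state is a dict: "t": time; "joints": joint angles; "qd": joint speeds; "tau": joint torques, N m; "eef_pos": TCP position; "tcp_rot": TCP orientation; "force": force on the tool from outside, world axes, zero at the start; "moment": the same for the moment, N m; "finger_gap": opening from 0.0 (shut) to 1.0 (fully open).
Only numpy, scipy, OpenCV 4.12 (cv2) and the standard library are available. Lean on these libraries where they do the work, as an engineer would, in place of code of your own. Each camera call takes 0.05 s, during which the arm holds its last target.

## Working session

There is one attempt and no reset: what is moved stays moved. The work goes in short steps, Python scripts to look and compute and a tool call to move; the robot and the scene stay as the last step left them, time stands still between calls to the robot, and variables do not carry over. Pictures are saved under pics/ and viewed, and the job is handed in when it is done.

Besides the shell and the picture viewer there is one more tool, called after "Request:" as name(argument=value, ...), one argument or row to a line, values as JSON. carry_out: Moves the arm, as the interface text tells. Its arguments: {"type":"object","properties":{"moves":{"type":"array"}},"required":["moves"]}

```bash
ls; mkdir -p pics
python3 - <<'E'
from station import sensors, capture, camera_info
import cv2
s=sensors.read_state();print(s)
for n in ("scene","top","wrist"):
    i=camera_info(n);print(n,i)
    cv2.imwrite(f"pics/{n}0.png",capture(n))
E
```

```text
pics
{'t': 0.0, 'joints': array([-1.35132063e+00,  1.81500196e-01,  1.60798899e+00, -8.96733841e-07,
        1.35377599e+00, -2.06275881e-01]), 'qd': array([ 6.35300709e-05,  1.16991017e-03,  1.26007551e-04, -1.25238360e-03,
       -2.63630637e-04, -1.34616176e-03]), 'tau': array([-1.74117220e-03, -4.33874452e+01, -3.41845465e+01,  7.01637799e-02,
        3.86259856e-02, -1.49019434e-04]), 'eef_pos': array([ 237.39071978, -523.13745609,  237.84228212]), 'tcp_rot': array([-3.06904390e+00, -6.63376391e-01,  1.87044205e-05]), 'force': array([ 0.57520357, -0.35027643, -1.52308477]), 'moment': array([0.04005431, 0.01490557, 0.03179552]), 'finger_gap': 0.9987052277571945}
scene {'camera_matrix': array([[466.03460455,   0.        , 321.10741741],
       [  0.        , 466.03460455, 232.27636905],
       [  0.        ,   0.        ,   1.        ]]), 'k1': -0.051081531976379664, 'R': array([[-0.73048571, -0.68279171,  0.0136417 ],
       [-0.42044697,  0.43389543, -0.79684321],
       [ 0.53815887, -0.58781819, -0.60403212]]), 't': array([501.22354983, 245.47322453, 619.6577753 ])}
top {'camera_matrix': array([[602.86725514,   0.        , 323.17679135],
       [  0.        , 602.86725514, 243.22634947],
       [  0.        ,   0.        ,   1.        ]]), 'k1': 0.004727207455478312, 'R': array([[-0.00546034, -0.99994122,  0.0093673 ],
       [-0.99399205,  0.00440335, -0.10936368],
       [ 0.109316  , -0.00990819, -0.99395767]]), 't': array([ 107.83303999,  613.98163049, 1059.91441866])}
wrist {'camera_matrix': array([[406.31290215,   0.        , 326.88991385],
       [  0.        , 406.31290215, 245.68230141],
       [  0.        ,   0.        ,   1.        ]]), 'k1': -0.08078012882812191, 'R': array([[ 0.41293599, -0.91075763, -0.00209965],
       [-0.88066358, -0.39987703,  0.25402759],
       [-0.23219716, -0.10304804, -0.96719469]]), 't': array([-573.76579553,  -35.06970482,  389.3228929 ])}
```

View pics/scene0.png

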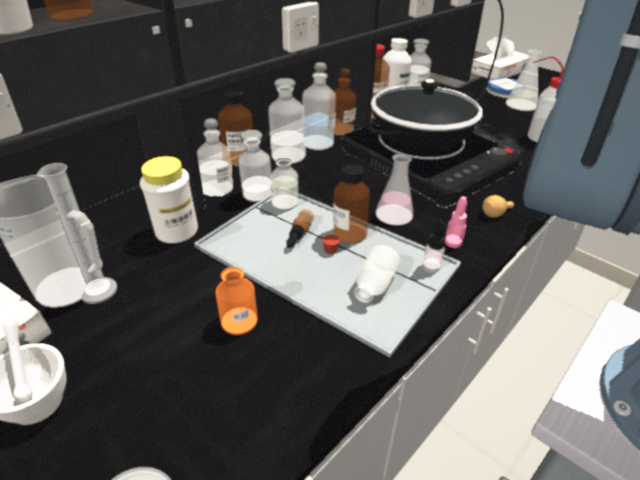

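View pics/top0.png

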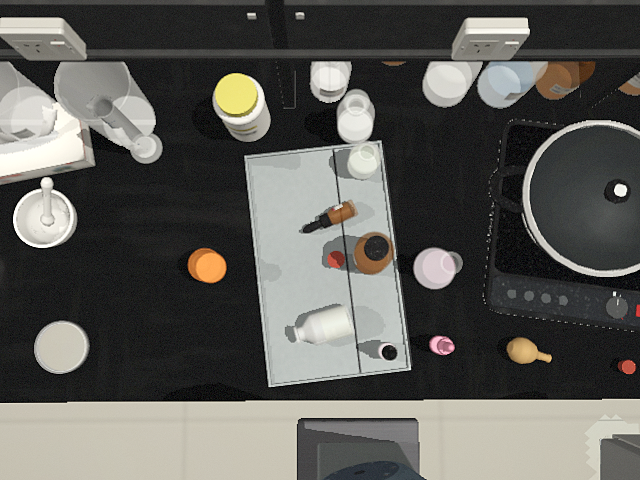

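View pics/wrist0.png

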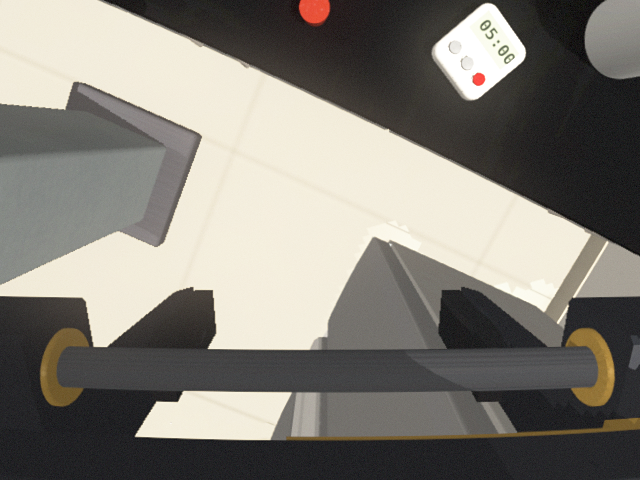

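```bash
cat > h.py <<'E'
import numpy as np, cv2
from station import sensors, capture, camera_info
def rays(info,px):
    K=info["camera_matrix"];k=info["k1"]
    px=np.atleast_2d(np.array(px,float))
    p=cv2.undistortPoints(px.reshape(-1,1,2),K,np.array([k,0,0,0,0.]))[:,0]
    d=np.c_[p,np.ones(len(p))]@info["R"]
    c=-info["R"].T@info["t"]
    return c,d
def onz(info,px,z):
    c,d=rays(info,px); return c+d*((z-c[2])/d[:,2])[:,None]
def proj(info,X):
    X=np.atleast_2d(np.array(X,float))
    r,_=cv2.Rodrigues(info["R"])
    return cv2.projectPoints(X.reshape(-1,1,3),r,info["t"],info["camera_matrix"],np.array([info["k1"],0,0,0,0.]))[0][:,0]
E
python3 - <<'E'
import cv2
a=cv2.imread('pics/top0.png');b=cv2.imread('pics/scene0.png')
cv2.imwrite('pics/t1.png',cv2.resize(a[130:395,235:475],None,fx=2.25,fy=2.25,interpolation=3))
cv2.imwrite('pics/s1.png',cv2.resize(b[150:350,190:475],None,fx=2.8,fy=2.8,interpolation=3))
from h import *
for n in("scene","top","wrist"):
    i=camera_info(n);print(n,-i["R"].T@i["t"])
E
```

```text
scene [135.87078824 599.96769072 563.05932933]
top [ 495.01605927  115.62495904 1119.6472444 ]
wrist [ 296.45303271 -496.50808566  384.3662078 ]
```

View pics/t1.png

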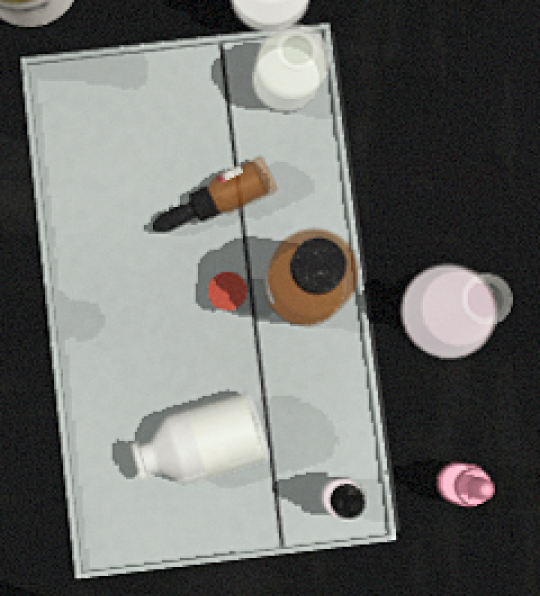

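View pics/s1.png

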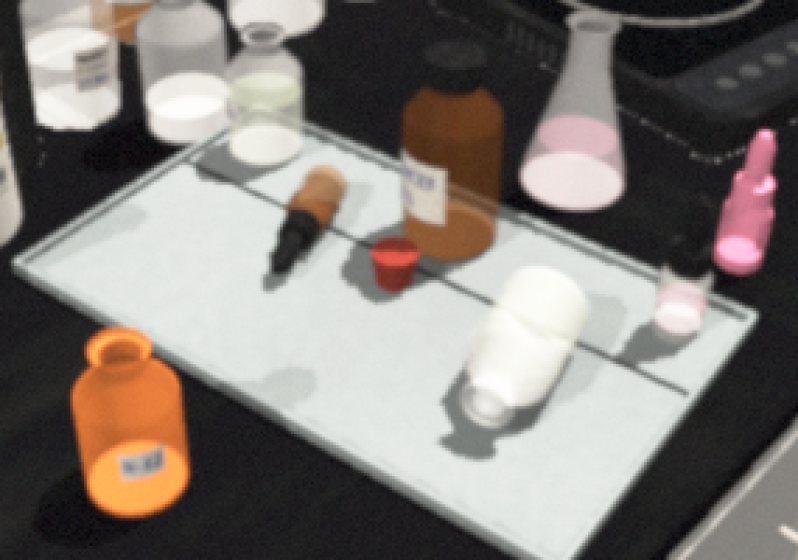

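```bash
cat >> h.py <<'E'
def c1(p): return np.array(p,float)/2.25+[235,130]
E
python3 - <<'E'
from h import *
i=camera_info("top")
C=onz(i,c1([(23,58),(330,25),(396,539),(77,578)]),10);print("corners FL FR NR NL\n",C.round(1))
print("len",[np.linalg.norm(C[a]-C[b]).round(1) for a,b in((0,1),(1,2),(2,3),(3,0))])
u=(C[0]-C[3]+C[1]-C[2])[:2];yaw=np.arctan2(u[1],u[0]);v=(C[0]-C[1]+C[3]-C[2])[:2]
yaw2=np.arctan2(-v[0],v[1]);print("yaw",yaw,yaw2)
cen=C.mean(0)[:2];yaw=(yaw*2+yaw2)/3
c,s=np.cos(yaw),np.sin(yaw);R=np.array([[c,-s],[s,c]])
print("center",cen,"yaw",yaw)
T=lambda P:((np.asarray(P)[:,:2]-cen)@R).round(1)
names=dict(line_far=((224,48),4),line_near=((283,542),4),lineR_far=((322,35),4),lineR_near=((388,535),4),clear_base=((262,427),33),clear_mouth=((137,460),33),drop_base=((270,173),20),drop_tip=((150,229),15),mid_cap=((317,265),147),end_drop_bulb=((347,501),95),end_bottle_mouth=((296,50),103),end_base=((288,85),5),bung=((227,291),30),flask_foot=((447,311),20),flask_top=((490,297),136))
for n,(p,z) in names.items():
    X=onz(i,c1([p]),z);print(n,X.round(1)[0],"tray",T(X)[0])
lane=cen+R@[0,-85];print("lane",lane)
E
```

```text
corners FL FR NR NL
 [[783.  250.2  10. ]
 [810.6  -7.   10. ]
 [386.1 -53.3  10. ]
 [357.  203.2  10. ]]
len [np.float64(258.6), np.float64(427.0), np.float64(258.2), np.float64(428.6)]
yaw 0.1092357511792375 0.10979396620249172
center [584.15853203  98.28234694] yaw 0.10942182285365558
line_far [792.7  82.    4. ] tray [205.5 -39. ]
line_near [383.7  37.3   4. ] tray [-206.   -38.7]
lineR_far [ 8.036e+02 -7.000e-01  4.000e+00] tray [ 207.4 -122.4]
lineR_near [388.7 -47.8   4. ] tray [-210.2 -123.9]
clear_base [476.5  55.   33. ] tray [-111.7  -31.3]
clear_mouth [451.1 154.3  33. ] tray [-126.1   70.2]
drop_base [683.3  45.5  20. ] tray [ 92.7 -63.3]
drop_tip [638.  144.2  15. ] tray [58.5 39.8]
mid_cap [594.2  20.4 147. ] tray [  1.5 -78.5]
end_drop_bulb [422.5  -4.4  95. ] tray [-171.9  -84.4]
end_bottle_mouth [764.5  29.7 103. ] tray [171.8 -87.8]
end_base [760.5  28.6   5. ] tray [167.7 -88.5]
bung [585.4  81.9  30. ] tray [ -0.6 -16.4]
flask_foot [569.1 -97.2  20. ] tray [ -36.4 -192.7]
flask_top [ 571.3 -106.4  136. ] tray [ -35.1 -202.1]
lane [593.44083802  13.79069768]
```

The tray yaw is about 0.11 rad with its centre at (584, 98). The measured lengths agree with the given sizes: 102 mm for the clear bottle and 108 mm for the dropper.

Candidates, by top pixel:
- **Clear look-alikes:** the lying clear bottle at (325,325), the standing clear bottle at (363,160) and the orange one at (207,266). My target is the lying one.
- **Droppers:** the lying brown dropper at (330,217), the standing dropper at (388,352) and the pink one at (441,345). My target is the lying brown one.

The lying bottles are crossed. The clear one must go to the far gap and the dropper to the near gap.

Plan: stand each bottle temporarily in the wide part of the tray, then regrasp it from above and place it in its gap.

```bash
cat >> h.py <<'E'
from scipy.spatial.transform import Rotation as Ro
CEN=np.array([584.2,98.3]);YAW=0.1094
def tw(x,y):
    c,s=np.cos(YAW),np.sin(YAW);return CEN+np.array([c*x-s*y,s*x+c*y])
def wt(p):
    c,s=np.cos(YAW),np.sin(YAW);d=np.asarray(p)[:2]-CEN;return np.array([c*d[0]+s*d[1],-s*d[0]+c*d[1]])
def lying(h,a):
    """tool x along heading h (deg) when down; body leaning a deg towards +heading"""
    h,a=np.radians([h,a]);d=np.array([np.cos(h),np.sin(h),0]);u=np.array([0,0,1.])
    z=-np.cos(a)*u-np.sin(a)*d;x=np.cos(a)*d-np.sin(a)*u
    return np.c_[x,np.cross(z,x),z]
def show(tag=""):
    s=sensors.read_state();R=Ro.from_rotvec(s["tcp_rot"]).as_matrix()
    g=s["eef_pos"]-19*R[:,2]
    print(tag,"t",round(float(s["t"]),2),"tcp",s["eef_pos"].round(1),"grasp",g.round(1),"tray",wt(g).round(1),"z",R[:,2].round(3),"x",R[:,0].round(3),"j",s["joints"].round(2),"F",s["force"].round(1),"gap",round(float(s["finger_gap"])*88,1))
    return s,R,g
def plan(Rt,g):
    """Rt target rot, g target grasp point -> fractions"""
    s=sensors.read_state();R=Ro.from_rotvec(s["tcp_rot"]).as_matrix()
    p=np.asarray(g,float)+19*Rt[:,2]-s["eef_pos"]
    w=Ro.from_matrix(Rt@R.T).as_rotvec()
    print("shift",(p/250).round(3),"turn",(w/1.5).round(3),"mm",p.round(1),"deg",np.degrees(w).round(1))
E
python3 - <<'E'
from h import *
show()
b=np.array([683.3,45.5]);t=np.array([638,144.2]);d=(t-b)/np.linalg.norm(t-b)
g=b+58*d;print("grasp",g,wt(g),np.degrees(np.arctan2(d[1],d[0])))
plan(lying(114.7,0),[450,-40,330-19+19])
E
```

```text
t 0.15 tcp [ 237.4 -523.3  238. ] grasp [ 237.4 -523.3  257. ] tray [-412.5 -580. ] z [-0.     0.001 -1.   ] x [0.911 0.413 0.   ] j [-1.35  0.18  1.61 -0.    1.35 -0.21] F [ 0.6 -0.4 -0. ] gap 88.0
grasp [659.10644521  98.21310944] [74.44915158 -8.26479968] 114.65354060194552
shift [0.85  1.933 0.292] turn [-1.000e-03 -1.000e-03  1.051e+00] mm [212.6 483.3  73. ] deg [-0.  -0.1 90.3]
```

Request:
carry_out(
  moves=[
    {"claw": 0.15, "z": 0.3, "az": 0.12},
    {"claw": 0.15, "x": 0.1, "y": 0.2, "z": 0.3, "az": 0.24},
    {"claw": 0.15, "x": 0.2, "y": 0.4, "z": 0.3, "az": 0.36},
    {"claw": 0.15, "x": 0.3, "y": 0.6, "z": 0.3, "az": 0.48},
    {"claw": 0.15, "x": 0.4, "y": 0.8, "z": 0.3, "az": 0.6},
    {"claw": 0.15, "x": 0.5, "y": 1.0, "z": 0.3, "az": 0.72},
    {"claw": 0.15, "x": 0.7, "y": 1.0, "z": 0.3, "az": 0.84},
    {"claw": 0.15, "x": 0.9, "y": 1.0, "z": 0.3, "az": 0.95},
    {"claw": 0.15, "x": 0.9, "y": 1.0, "z": 0.3, "az": 0.95},
  ],
)

```text
schema error: expected keys claw, x, y, z, ax, ay, az
```

Run:
```python
from h import *
show()
plan(lying(114.7,0),[640,140,230])
plan(lying(114.7,30),[640,140,200])
plan(lying(114.7,45),[650,118,150])
```

```text
t 0.15 tcp [ 237.4 -523.3  238. ] grasp [ 237.4 -523.3  257. ] tray [-412.5 -580. ] z [-0.     0.001 -1.   ] x [0.911 0.413 0.   ] j [-1.35  0.18  1.61 -0.    1.35 -0.21] F [ 0.6 -0.4 -0. ] gap 88.0
shift [ 1.61   2.653 -0.108] turn [-1.000e-03 -1.000e-03  1.051e+00] mm [402.6 663.3 -27. ] deg [-0.  -0.1 90.3]
shift [ 1.626  2.619 -0.218] turn [-0.363  0.134  1.025] mm [406.5 654.6 -54.5] deg [-31.2  11.6  88.1]
shift [ 1.673  2.516 -0.406] turn [-0.543  0.202  0.992] mm [ 418.2  629.1 -101.5] deg [-46.7  17.3  85.2]
```

Request:
carry_out(
  moves=[
    {"claw": 0.15, "x": 0, "y": 0, "z": 0.3, "ax": 0, "ay": 0, "az": 0.12},
    {"claw": 0.15, "x": 0.1, "y": 0.2, "z": 0.3, "ax": 0, "ay": 0, "az": 0.24},
    {"claw": 0.15, "x": 0.2, "y": 0.4, "z": 0.3, "ax": 0, "ay": 0, "az": 0.36},
    {"claw": 0.15, "x": 0.3, "y": 0.6, "z": 0.3, "ax": 0, "ay": 0, "az": 0.48},
    {"claw": 0.15, "x": 0.4, "y": 0.8, "z": 0.3, "ax": 0, "ay": 0, "az": 0.6},
    {"claw": 0.15, "x": 0.5, "y": 1.0, "z": 0.3, "ax": 0, "ay": 0, "az": 0.72},
    {"claw": 0.15, "x": 0.7, "y": 1.0, "z": 0.3, "ax": 0, "ay": 0, "az": 0.84},
    {"claw": 0.15, "x": 0.9, "y": 1.0, "z": 0.3, "ax": 0, "ay": 0, "az": 0.95},
    {"claw": 0.15, "x": 0.9, "y": 1.0, "z": 0.3, "ax": 0, "ay": 0, "az": 1.0},
  ],
)

```text
t: 1.27
eef_pos: [464.7, -272.8, 312.5]
tcp_rot: [-1.785, -2.583, -0.001]
force: [-0.4, -0.3, -0.0]
finger_gap: 0.58
```

Run:
```python
from h import *
show()
plan(lying(114.7,0),[640,140,230])
plan(lying(114.7,45),[650,118,150])
```

```text
t 1.27 tcp [ 464.7 -272.8  312.5] grasp [ 464.7 -272.8  331.5] tray [-159.3 -355.8] z [-0.001  0.001 -1.   ] x [-0.354  0.935  0.002] j [-0.75  0.05  1.61  0.    1.49 -1.11] F [-0.4 -0.3 -0. ] gap 51.1
shift [ 0.701  1.651 -0.406] turn [-0.001 -0.001  0.046] mm [ 175.3  412.8 -101.5] deg [-0.1 -0.1  4. ]
shift [ 0.764  1.514 -0.704] turn [-0.484 -0.203  0.044] mm [ 190.9  378.6 -175.9] deg [-41.6 -17.4   3.8]
```

Request:
carry_out(
  moves=[
    {"claw": 0.15, "x": 0.1, "y": 0.22, "z": 0, "ax": 0, "ay": 0, "az": 0},
    {"claw": 0.15, "x": 0.25, "y": 0.44, "z": 0, "ax": 0, "ay": 0, "az": 0},
    {"claw": 0.15, "x": 0.4, "y": 0.62, "z": 0, "ax": -0.05, "ay": -0.02, "az": 0.0},
    {"claw": 0.15, "x": 0.5, "y": 0.82, "z": 0, "ax": -0.15, "ay": -0.07, "az": 0.02},
    {"claw": 0.15, "x": 0.6, "y": 1.0, "z": 0, "ax": -0.25, "ay": -0.11, "az": 0.03},
    {"claw": 0.15, "x": 0.7, "y": 1.0, "z": 0, "ax": -0.35, "ay": -0.15, "az": 0.04},
    {"claw": 0.15, "x": 0.76, "y": 1.0, "z": -0.1, "ax": -0.45, "ay": -0.19, "az": 0.044},
    {"claw": 0.15, "x": 0.76, "y": 1.0, "z": -0.1, "ax": -0.484, "ay": -0.203, "az": 0.044},
  ],
)

```text
t: 2.28
eef_pos: [651.2, -21.8, 284.0]
tcp_rot: [1.309, 2.041, -0.545]
force: [-0.5, -1.2, -0.4]
finger_gap: 0.573
```

Run:
```python
from h import *
show()
cv2.imwrite("pics/w2.png",capture("wrist"))
plan(lying(114.7,45),[659,98,130])
```

```text
t 2.27 tcp [651.2 -21.8 284. ] grasp [645.6  -9.6 297.5] tray [  49.2 -113.9] z [ 0.294 -0.644 -0.706] x [-0.295  0.641 -0.708] j [ 0.11  0.25  1.62 -0.84  1.13 -0.01] F [-0.5 -1.2 -0.4] gap 50.4
shift [ 0.055  0.431 -0.671] turn [0.002 0.    0.001] mm [  13.7  107.7 -167.9] deg [0.2 0.  0.1]
```

View pics/w2.png

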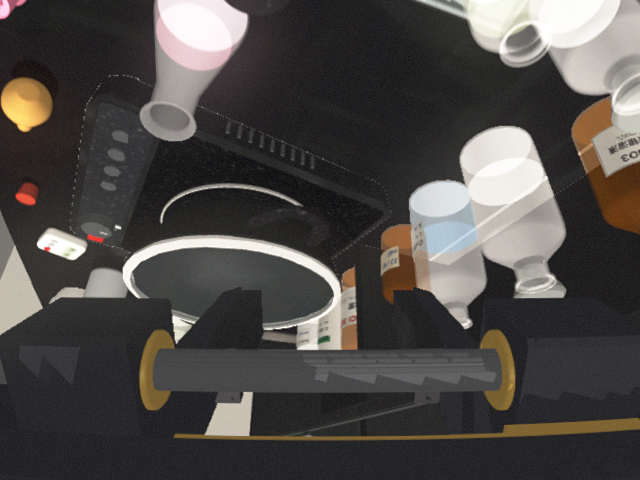

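Request:
carry_out(
  moves=[
    {"claw": 0.15, "x": 0.02, "y": 0.22, "z": 0, "ax": 0, "ay": 0, "az": 0},
    {"claw": 0.15, "x": 0.055, "y": 0.43, "z": -0.15, "ax": 0, "ay": 0, "az": 0},
    {"claw": 0.15, "x": 0.055, "y": 0.43, "z": -0.35, "ax": 0, "ay": 0, "az": 0},
    {"claw": 0.15, "x": 0.055, "y": 0.43, "z": -0.55, "ax": 0, "ay": 0, "az": 0},
    {"claw": 0.15, "x": 0.055, "y": 0.43, "z": -0.67, "ax": 0, "ay": 0, "az": 0},
    {"claw": 0.15, "x": 0.055, "y": 0.43, "z": -0.67, "ax": 0, "ay": 0, "az": 0},
  ],
)

```text
t: 3.08
eef_pos: [664.6, 83.0, 118.2]
tcp_rot: [1.314, 2.04, -0.545]
force: [0.7, -0.3, 1.1]
finger_gap: 0.573
```

Run:
```python
from h import *
show()
cv2.imwrite("pics/w3.png",capture("wrist"))
a=capture("top");cv2.imwrite('pics/t3.png',cv2.resize(a[130:395,235:475],None,fx=2.25,fy=2.25,interpolation=3))
b=capture("scene");cv2.imwrite('pics/s3.png',b)
plan(lying(114.7,45),[659,98,27])
```

```text
t 3.08 tcp [664.6  83.  118.2] grasp [659.1  95.3 131.7] tray [ 74.1 -11.2] z [ 0.292 -0.644 -0.707] x [-0.292  0.644 -0.707] j [ 0.27  0.57  1.55 -0.91  1.09  0.32] F [ 0.7 -0.3  1.1] gap 50.5
shift [-0.012  0.008 -0.439] turn [-0.001  0.005  0.003] mm [  -2.9    1.9 -109.9] deg [-0.1  0.5  0.3]
```

View pics/t3.png

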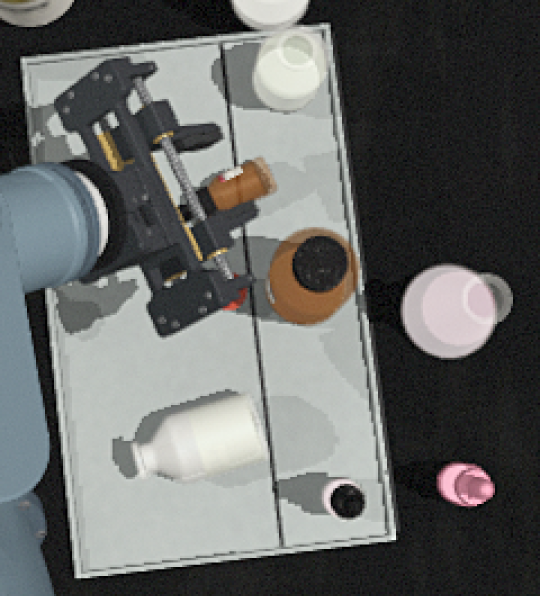

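View pics/s3.png

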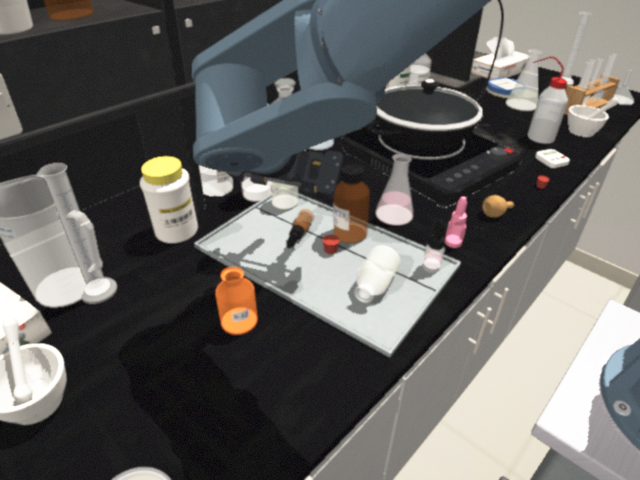

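Request:
carry_out(
  moves=[
    {"claw": 0.15, "x": -0.012, "y": 0.008, "z": -0.1, "ax": 0, "ay": 0, "az": 0},
    {"claw": 0.15, "x": -0.012, "y": 0.008, "z": -0.2, "ax": 0, "ay": 0, "az": 0},
    {"claw": 0.15, "x": -0.012, "y": 0.008, "z": -0.25, "ax": 0, "ay": 0, "az": 0},
  ],
)

```text
t: 3.6
eef_pos: [664.0, 86.0, 59.6]
tcp_rot: [1.314, 2.035, -0.538]
force: [-0.9, -0.1, -0.1]
finger_gap: 0.574
```

Run:
```python
from h import *
show()
a=capture("top");cv2.imwrite('pics/t4.png',a)
b=capture("scene");cv2.imwrite('pics/s4.png',b)
plan(lying(114.7,45),[659,98,27])
```

```text
t 3.6 tcp [664.   86.   59.6] grasp [658.3  98.2  73.1] tray [73.6 -8.2] z [ 0.298 -0.643 -0.706] x [-0.288  0.644 -0.708] j [ 0.28  0.66  1.56 -0.95  1.03  0.42] F [-0.9 -0.1 -0.1] gap 50.5
shift [ 0.005  0.    -0.181] turn [-0.     0.003  0.003] mm [  1.3   0.1 -45.2] deg [-0.   0.3  0.3]
```

View pics/t4.png

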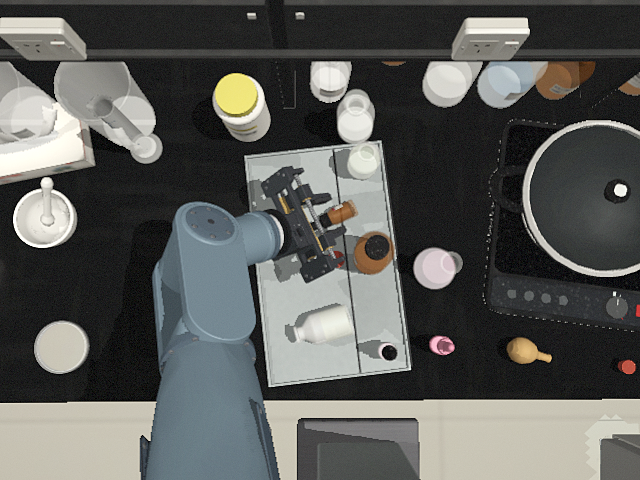

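View pics/s4.png

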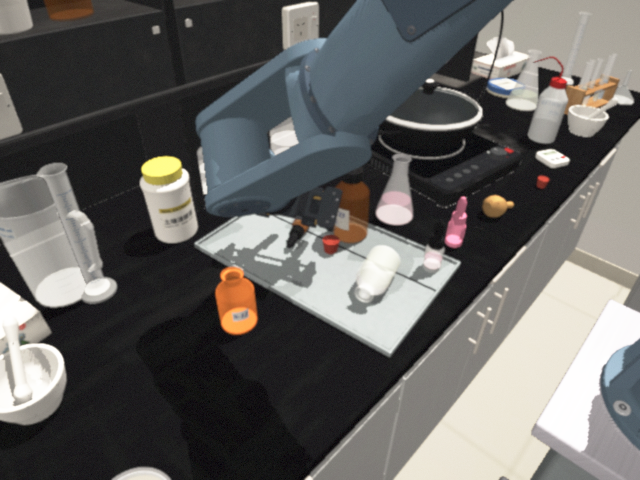

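Run:
```python
from h import *
i=camera_info("scene");j=camera_info("top")
for P in [(580,278,z) for z in (100,150,200,270)]+[(520,300,z) for z in (100,150,200,270)]: print(P,proj(i,[P]).round(0),proj(j,[P]).round(0))
```

```text
(580, 278, 100) [[248. 260.]] [[221. 260.]]
(580, 278, 150) [[245. 234.]] [[216. 257.]]
(580, 278, 200) [[242. 206.]] [[211. 254.]]
(580, 278, 270) [[238. 161.]] [[202. 250.]]
(520, 300, 100) [[263. 287.]] [[208. 295.]]
(520, 300, 150) [[261. 260.]] [[202. 294.]]
(520, 300, 200) [[259. 230.]] [[196. 294.]]
(520, 300, 270) [[255. 184.]] [[186. 292.]]
```

Request:
carry_out(
  moves=[
    {"claw": 0.15, "x": 0.005, "y": 0, "z": -0.08, "ax": 0, "ay": 0, "az": 0},
    {"claw": 0.15, "x": 0.005, "y": 0, "z": -0.14, "ax": 0, "ay": 0, "az": 0},
    {"claw": 0.15, "x": 0.005, "y": 0, "z": -0.18, "ax": 0, "ay": 0, "az": 0},
    {"claw": 0.15, "x": 0.005, "y": 0, "z": -0.18, "ax": 0, "ay": 0, "az": 0},
    {"claw": -1, "x": 0.005, "y": 0, "z": -0.18, "ax": 0, "ay": 0, "az": 0},
    {"claw": -1, "x": 0.005, "y": 0, "z": -0.18, "ax": 0, "ay": 0, "az": 0},
    {"claw": -1, "x": 0.005, "y": 0, "z": -0.18, "ax": 0, "ay": 0, "az": 0},
    {"claw": -1, "x": 0.005, "y": 0, "z": -0.18, "ax": 0, "ay": 0, "az": 0},
  ],
)

```text
t: 4.7
eef_pos: [664.9, 86.0, 14.3]
tcp_rot: [1.314, 2.035, -0.538]
force: [0.6, 0.4, 1.5]
finger_gap: 0.35
```

Run:
```python
from h import *
show()
a=capture("top");cv2.imwrite('pics/t5.png',cv2.resize(a[130:395,235:475],None,fx=2.25,fy=2.25,interpolation=3))
```

```text
t 4.7 tcp [664.9  86.   14.3] grasp [659.3  98.2  27.7] tray [74.6 -8.3] z [ 0.297 -0.643 -0.706] x [-0.288  0.644 -0.709] j [ 0.28  0.74  1.54 -0.99  0.99  0.48] F [0.6 0.4 1.5] gap 30.8
```

View pics/t5.png

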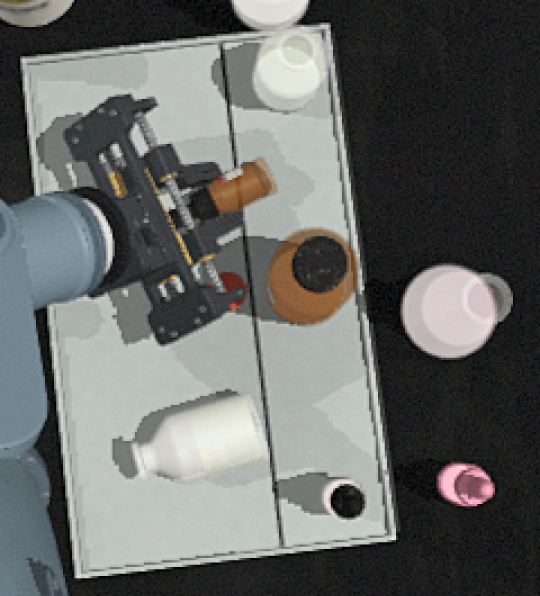

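Request:
carry_out(
  moves=[
    {"claw": -1, "x": 0, "y": 0, "z": 0, "ax": 0, "ay": 0, "az": 0},
    {"claw": -1, "x": 0, "y": 0, "z": 0, "ax": 0, "ay": 0, "az": 0},
    {"claw": -1, "x": 0, "y": 0, "z": 0.02, "ax": 0, "ay": 0, "az": 0},
    {"claw": -1, "x": 0, "y": 0, "z": 0.06, "ax": 0, "ay": 0, "az": 0},
    {"claw": -1, "x": 0, "y": 0.02, "z": 0.15, "ax": 0, "ay": 0, "az": 0},
    {"claw": -1, "x": -0.04, "y": 0.05, "z": 0.25, "ax": 0, "ay": 0, "az": 0},
    {"claw": -1, "x": -0.04, "y": 0.05, "z": 0.3, "ax": 0, "ay": 0, "az": 0},
  ],
)

```text
t: 5.62
eef_pos: [655.2, 99.5, 91.6]
tcp_rot: [1.313, 2.035, -0.536]
force: [-0.3, 0.4, -1.8]
finger_gap: 0.352
```

Run:
```python
from h import *
show()
a=capture("top");cv2.imwrite('pics/t6.png',cv2.resize(a[130:395,235:475],None,fx=2.25,fy=2.25,interpolation=3))
b=capture("scene");cv2.imwrite('pics/s6.png',cv2.resize(b[150:350,190:475],None,fx=2.8,fy=2.8,interpolation=3))
```

```text
t 5.62 tcp [655.2  99.5  91.6] grasp [649.6 111.7 105. ] tray [66.4  6.1] z [ 0.299 -0.642 -0.706] x [-0.288  0.644 -0.708] j [ 0.3   0.61  1.57 -0.93  1.07  0.39] F [-0.3  0.4 -1.8] gap 31.0
```

View pics/t6.png

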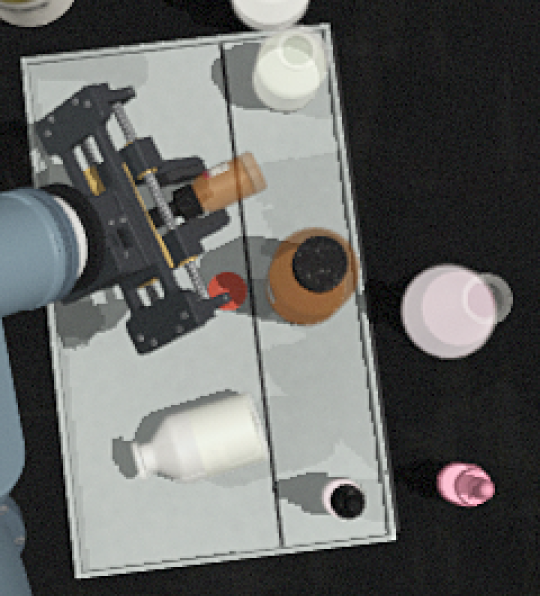

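View pics/s6.png

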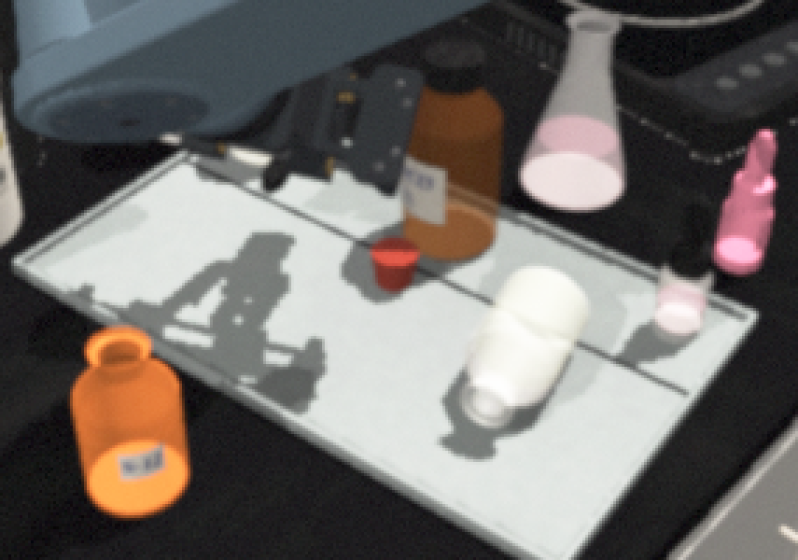

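```bash
cat >> h.py <<'E'
def upr(h,a):
    "bottle upright after grasp lean a; tool points heading h, elevation -a"
    h,a=np.radians([h,a]);d=np.array([np.cos(h),np.sin(h),0]);u=np.array([0,0,1.])
    z=np.cos(a)*d-np.sin(a)*u;x=np.cos(a)*u+np.sin(a)*d
    return np.c_[x,np.cross(z,x),z]
E
python3 - <<'E'
from h import *
s,R,g=show()
G=tw(90,70);print(G)
for h in (0,12,20,40):
    Rt=upr(h,45)
    plan(Rt,[*G,220])
    w=Ro.from_matrix(Rt@R.T).as_rotvec()
    for f in (.25,.5,.75): 
        M=Ro.from_rotvec(w*f).as_matrix()@R; print(f,"z",M[:,2].round(2),"x",M[:,0].round(2))
E
```

```text
t 5.72 tcp [656.   98.9  91.6] grasp [650.3 111.1 105. ] tray [67.1  5.5] z [ 0.3   -0.642 -0.705] x [-0.286  0.645 -0.709] j [ 0.3   0.61  1.56 -0.93  1.07  0.39] F [ 0.2 -0.1 -0.1] gap 30.4
[666.01922722 177.70789669]
shift [0.094 0.315 0.46 ] turn [ 1.014 -0.646 -1.006] mm [ 23.5  78.8 115. ] deg [ 87.2 -55.5 -86.4]
0.25 z [ 0.28 -0.45 -0.85] x [ 0.15  0.89 -0.42]
0.5 z [ 0.37 -0.23 -0.9 ] x [0.54 0.84 0.  ]
0.75 z [ 0.53 -0.07 -0.85] x [0.75 0.51 0.43]
shift [0.093 0.326 0.46 ] turn [ 1.047 -0.522 -0.907] mm [ 23.2  81.6 115. ] deg [ 90.  -44.8 -77.9]
0.25 z [ 0.27 -0.43 -0.86] x [ 0.1   0.9  -0.42]
0.5 z [ 0.35 -0.17 -0.92] x [0.45 0.89 0.  ]
0.75 z [ 0.5   0.04 -0.86] x [0.67 0.61 0.42]
shift [0.091 0.334 0.46 ] turn [ 1.063 -0.44  -0.839] mm [ 22.7  83.4 115. ] deg [ 91.4 -37.8 -72.1]
0.25 z [ 0.26 -0.41 -0.87] x [ 0.06  0.91 -0.41]
0.5 z [ 0.33 -0.14 -0.93] x [0.39 0.92 0.  ]
0.75 z [ 0.48  0.1  -0.87] x [0.61 0.68 0.41]
shift [0.081 0.35  0.46 ] turn [ 1.084 -0.24  -0.666] mm [ 20.3  87.4 115. ] deg [ 93.2 -20.6 -57.3]
0.25 z [ 0.24 -0.38 -0.89] x [-0.04  0.92 -0.4 ]
0.5 z [ 0.27 -0.06 -0.96] x [0.22 0.97 0.  ]
0.75 z [ 0.38  0.24 -0.89] x [0.43 0.81 0.4 ]
```

Request:
carry_out(
  moves=[
    {"claw": -1, "x": 0.02, "y": 0.08, "z": 0.15, "ax": 0, "ay": 0, "az": 0},
    {"claw": -1, "x": 0.04, "y": 0.16, "z": 0.3, "ax": 0.08, "ay": -0.033, "az": -0.063},
    {"claw": -1, "x": 0.06, "y": 0.24, "z": 0.42, "ax": 0.16, "ay": -0.066, "az": -0.126},
    {"claw": -1, "x": 0.09, "y": 0.33, "z": 0.46, "ax": 0.24, "ay": -0.099, "az": -0.189},
    {"claw": -1, "x": 0.09, "y": 0.33, "z": 0.46, "ax": 0.32, "ay": -0.132, "az": -0.253},
    {"claw": -1, "x": 0.09, "y": 0.33, "z": 0.46, "ax": 0.4, "ay": -0.166, "az": -0.316},
    {"claw": -1, "x": 0.09, "y": 0.33, "z": 0.46, "ax": 0.48, "ay": -0.2, "az": -0.379},
    {"claw": -1, "x": 0.09, "y": 0.33, "z": 0.46, "ax": 0.53, "ay": -0.22, "az": -0.42},
  ],
)

```text
t: 6.72
eef_pos: [676.9, 179.8, 203.1]
tcp_rot: [2.359, 1.562, 0.285]
force: [-0.3, -0.2, -0.5]
finger_gap: 0.352
```

Run:
```python
from h import *
show()
G=tw(90,70)
plan(upr(20,45),[*G,200])
```

```text
t 6.72 tcp [676.9 179.8 203.1] grasp [670.8 182.4 220.9] tray [95.2 74.2] z [ 0.324 -0.136 -0.936] x [0.39  0.921 0.001] j [ 0.18  0.33  1.55 -0.23  0.98  0.68] F [-0.3 -0.2 -0.5] gap 31.0
shift [ 0.007  0.01  -0.066] turn [ 0.529 -0.223 -0.42 ] mm [  1.7   2.5 -16.5] deg [ 45.5 -19.1 -36.1]
```

Request:
carry_out(
  moves=[
    {"claw": -1, "x": 0, "y": 0, "z": 0, "ax": 0.08, "ay": -0.033, "az": -0.063},
    {"claw": -1, "x": 0, "y": 0, "z": 0, "ax": 0.16, "ay": -0.067, "az": -0.126},
    {"claw": -1, "x": 0, "y": 0, "z": 0, "ax": 0.24, "ay": -0.1, "az": -0.19},
    {"claw": -1, "x": 0, "y": 0, "z": -0.03, "ax": 0.32, "ay": -0.134, "az": -0.254},
    {"claw": -1, "x": 0.007, "y": 0.01, "z": -0.066, "ax": 0.4, "ay": -0.168, "az": -0.317},
    {"claw": -1, "x": 0.007, "y": 0.01, "z": -0.066, "ax": 0.48, "ay": -0.202, "az": -0.38},
    {"claw": -1, "x": 0.007, "y": 0.01, "z": -0.066, "ax": 0.53, "ay": -0.223, "az": -0.42},
    {"claw": -1, "x": 0.007, "y": 0.01, "z": -0.066, "ax": 0.53, "ay": -0.223, "az": -0.42},
  ],
)

```text
t: 7.72
eef_pos: [677.5, 182.7, 185.2]
tcp_rot: [-2.747, -0.487, -1.133]
force: [0.0, 0.4, -1.0]
finger_gap: 0.358
```

Run:
```python
from h import *
show()
b=capture("scene");cv2.imwrite('pics/s7.png',cv2.resize(b[50:350,100:475],None,fx=2,fy=2,interpolation=3))
a=capture("wrist");cv2.imwrite('pics/w7.png',a)
plan(upr(20,45),[*tw(90,70),68])
```

```text
t 7.72 tcp [677.5 182.7 185.2] grasp [664.9 178.1 198.7] tray [89.  70.5] z [ 0.662  0.24  -0.71 ] x [0.666 0.245 0.705] j [-0.02  0.17  1.95  0.76  0.38  0.58] F [ 0.   0.4 -1. ] gap 31.5
shift [-0.001 -0.003 -0.53 ] turn [ 0.003  0.    -0.002] mm [  -0.3   -0.7 -132.4] deg [ 0.3  0.  -0.2]
```

View pics/s7.png

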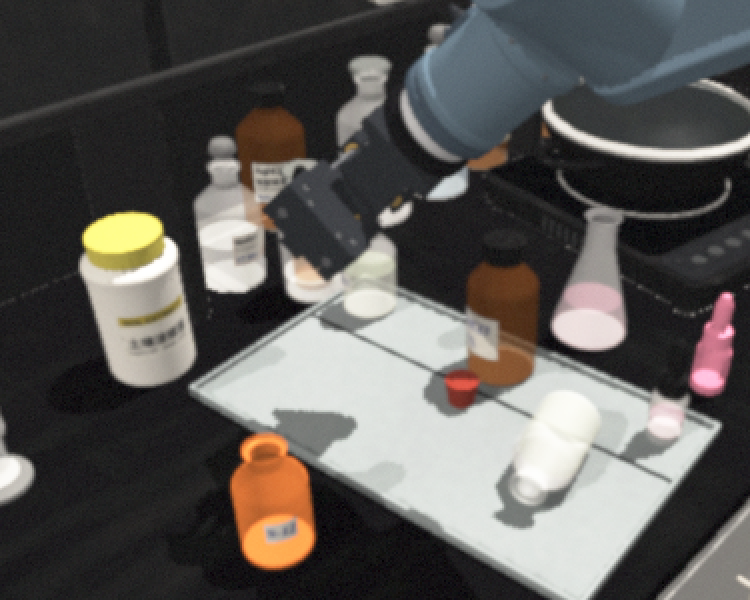

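View pics/w7.png

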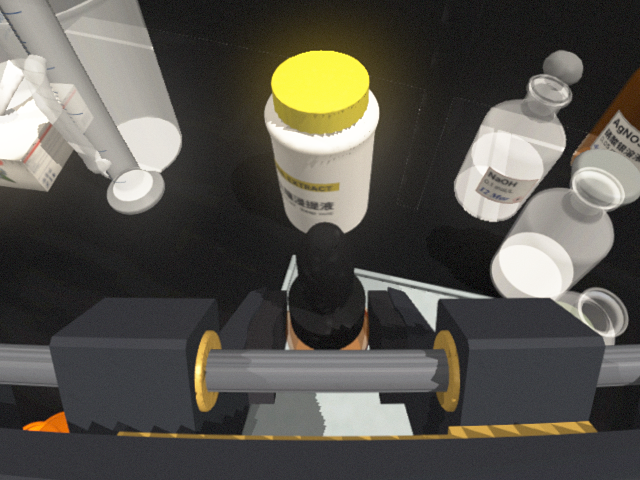

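Run:
```python
from h import *
s,R,g=show()
i=camera_info("wrist")
d=np.array([np.cos(np.radians(20)),np.sin(np.radians(20)),0])
for ax in (-58,-15,-8,0,13,40,49):
    print(ax,proj(i,[g+7*d+[0,0,ax]]).round(0), proj(camera_info("top"),[g+7*d+[0,0,ax]]).round(0))
print("tilt10fwd tip",proj(i,[g+7*d+49*np.cos(.17)*np.array([0,0,1])+49*np.sin(.17)*d]))
a=capture("top");cv2.imwrite('pics/t7.png',cv2.resize(a[130:330,235:475],None,fx=3,fy=3,interpolation=3))
```

```text
t 7.83 tcp [678.9 183.1 187. ] grasp [666.3 178.5 200.5] tray [90.4 70.7] z [ 0.664  0.241 -0.708] x [0.664 0.247 0.706] j [-0.02  0.17  1.94  0.76  0.38  0.58] F [-0.3  0.3 -0. ] gap 31.0
-58 [[327. 358.]] [[277. 201.]]
-15 [[327. 329.]] [[275. 196.]]
-8 [[327. 323.]] [[275. 195.]]
0 [[328. 315.]] [[275. 194.]]
13 [[328. 301.]] [[274. 192.]]
40 [[328. 262.]] [[273. 189.]]
49 [[329. 245.]] [[272. 188.]]
tilt10fwd tip [[328.62599604 219.27823621]]
```

View pics/t7.png

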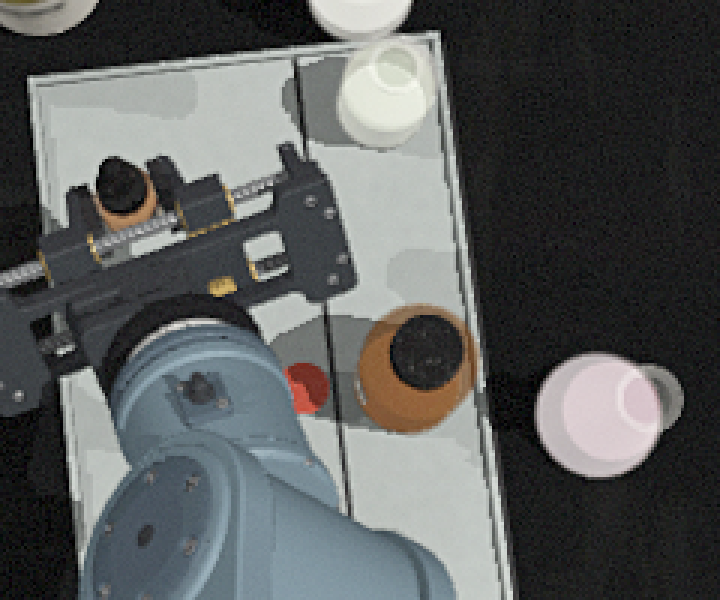

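Request:
carry_out(
  moves=[
    {"claw": -1, "x": 0, "y": 0, "z": -0.1, "ax": 0, "ay": 0, "az": 0},
    {"claw": -1, "x": 0, "y": 0, "z": -0.22, "ax": 0, "ay": 0, "az": 0},
    {"claw": -1, "x": 0, "y": 0, "z": -0.34, "ax": 0, "ay": 0, "az": 0},
    {"claw": -1, "x": 0, "y": 0, "z": -0.44, "ax": 0, "ay": 0, "az": 0},
    {"claw": -1, "x": 0, "y": 0, "z": -0.5, "ax": 0, "ay": 0, "az": 0},
    {"claw": -1, "x": 0, "y": 0, "z": -0.52, "ax": 0, "ay": 0, "az": 0},
    {"claw": -1, "x": 0, "y": 0, "z": -0.52, "ax": 0, "ay": 0, "az": 0},
  ],
)

```text
t: 8.75
eef_pos: [679.2, 183.7, 57.1]
tcp_rot: [-2.744, -0.49, -1.137]
force: [0.7, -0.3, -0.7]
finger_gap: 0.355
```

Run:
```python
from h import *
show()
b=capture("scene");cv2.imwrite('pics/s8.png',cv2.resize(b[150:350,140:425],None,fx=2.8,fy=2.8,interpolation=3))
```

```text
t 8.75 tcp [679.2 183.7  57.1] grasp [666.6 179.1  70.5] tray [90.7 71.3] z [ 0.664  0.242 -0.707] x [0.663 0.246 0.707] j [-0.02  0.43  1.96  1.57  0.26 -0.27] F [ 0.7 -0.3 -0.7] gap 31.2
```

View pics/s8.png

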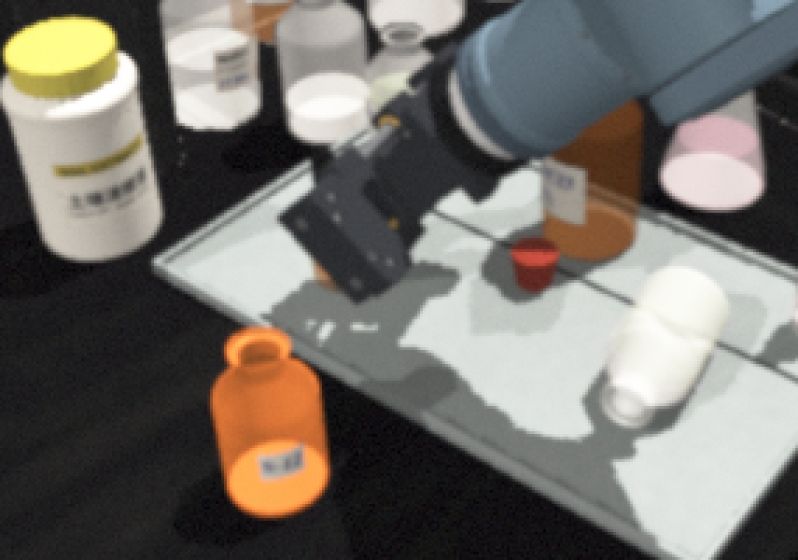

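Request:
carry_out(
  moves=[
    {"claw": -1, "x": 0, "y": 0, "z": -0.01, "ax": 0, "ay": 0, "az": 0},
    {"claw": -1, "x": 0, "y": 0, "z": -0.018, "ax": 0, "ay": 0, "az": 0},
    {"claw": -1, "x": 0, "y": 0, "z": -0.018, "ax": 0, "ay": 0, "az": 0},
  ],
)

```text
t: 9.18
eef_pos: [678.7, 183.3, 52.7]
tcp_rot: [-2.744, -0.488, -1.138]
force: [0.4, 0.8, -0.4]
finger_gap: 0.351
```

Run:
```python
from h import *
s,R,g=show()
print(s["force"],s["moment"])
```

```text
t 9.18 tcp [678.7 183.3  52.7] grasp [666.1 178.8  66.2] tray [90.2 71. ] z [ 0.665  0.241 -0.707] x [0.663 0.245 0.707] j [-0.02  0.44  1.96  1.61  0.26 -0.31] F [ 0.4  0.8 -0.4] gap 30.9
[ 0.35033809  0.77564349 -0.41360815] [-0.07499367  0.37133678  0.03861531]
```

Request:
carry_out(
  moves=[
    {"claw": -1, "x": 0, "y": 0, "z": -0.008, "ax": 0, "ay": 0, "az": 0},
    {"claw": -1, "x": 0, "y": 0, "z": -0.012, "ax": 0, "ay": 0, "az": 0},
    {"claw": -1, "x": 0, "y": 0, "z": -0.012, "ax": 0, "ay": 0, "az": 0},
  ],
)

```text
t: 9.55
eef_pos: [678.7, 183.3, 49.5]
tcp_rot: [-2.745, -0.488, -1.137]
force: [-0.3, -0.0, -1.7]
finger_gap: 0.351
```

Run:
```python
from h import *
s,R,g=show()
print(s["force"],s["moment"])
b=capture("scene");cv2.imwrite('pics/s9.png',cv2.resize(b[200:275,215:305],None,fx=8,fy=8,interpolation=3))
i=camera_info("scene");d=np.array([np.cos(np.radians(20)),np.sin(np.radians(20)),0])
for z in (4,8,12):
  for ang in (0,90,180,270): print(z,ang,((proj(i,[[*(g+7*d)[:2]+16.5*np.array([np.cos(np.radians(ang)),np.sin(np.radians(ang))]),z]])-[215,200])*8).round(0))
```

```text
t 9.55 tcp [678.7 183.3  49.5] grasp [666.1 178.7  63. ] tray [90.1 71. ] z [ 0.665  0.241 -0.707] x [0.664 0.245 0.707] j [-0.02  0.44  1.96  1.63  0.26 -0.33] F [-0.3 -0.  -1.7] gap 30.9
[-0.29249735 -0.01657143 -1.72839829] [-0.08872675  0.35450518  0.01711936]
4 0 [[317. 390.]]
4 90 [[309. 453.]]
4 180 [[410. 452.]]
4 270 [[416. 389.]]
8 0 [[316. 377.]]
8 90 [[308. 440.]]
8 180 [[409. 439.]]
8 270 [[415. 376.]]
12 0 [[315. 363.]]
12 90 [[307. 427.]]
12 180 [[408. 426.]]
12 270 [[414. 362.]]
```

View pics/s9.png

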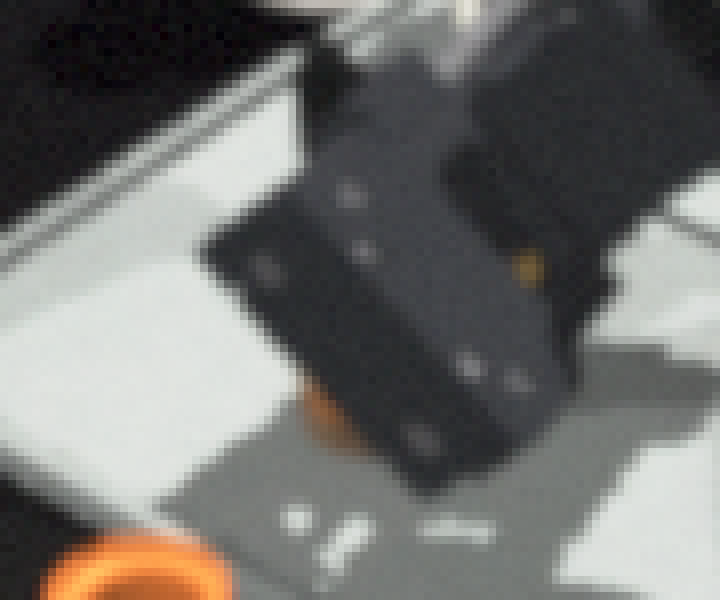

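Request:
carry_out(
  moves=[
    {"claw": -1, "x": 0, "y": 0, "z": -0.005, "ax": 0, "ay": 0, "az": 0},
    {"claw": -1, "x": 0, "y": 0, "z": -0.008, "ax": 0, "ay": 0, "az": 0},
    {"claw": -1, "x": 0, "y": 0, "z": -0.008, "ax": 0, "ay": 0, "az": 0},
  ],
)

```text
t: 9.98
eef_pos: [678.7, 183.3, 47.6]
tcp_rot: [-2.744, -0.488, -1.137]
force: [0.1, -0.3, -0.7]
finger_gap: 0.353
```

Run:
```python
from h import *
s,R,g=show()
print(s["force"],s["moment"])
b=capture("scene");cv2.imwrite('pics/s10.png',cv2.resize(b[200:275,215:305],None,fx=8,fy=8,interpolation=3))
```

```text
t 9.97 tcp [678.7 183.3  47.6] grasp [666.1 178.8  61. ] tray [90.2 71. ] z [ 0.665  0.241 -0.707] x [0.663 0.245 0.707] j [-0.02  0.45  1.96  1.65  0.26 -0.35] F [ 0.1 -0.3 -0.7] gap 31.1
[ 0.051464   -0.25881069 -0.65143497] [-0.13067988  0.32169125 -0.04837189]
```

View pics/s10.png

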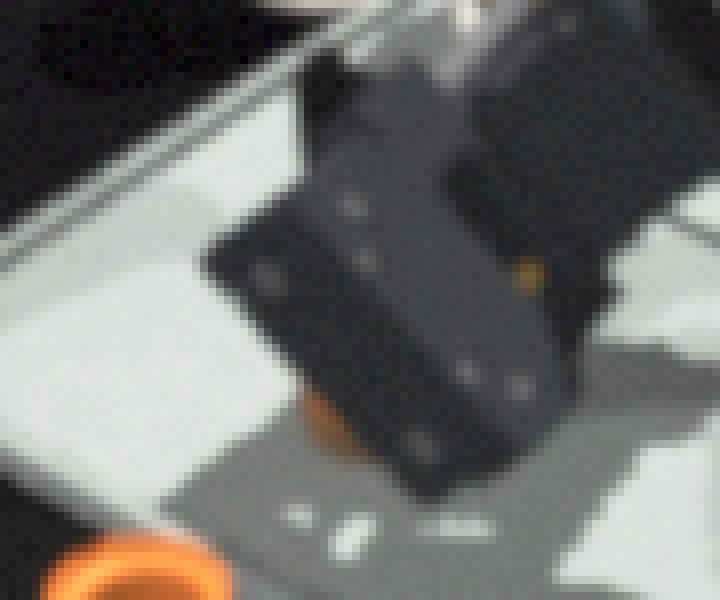

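Request:
carry_out(
  moves=[
    {"claw": -1, "x": 0, "y": 0, "z": -0.005, "ax": 0, "ay": 0, "az": 0},
    {"claw": -1, "x": 0, "y": 0, "z": -0.007, "ax": 0, "ay": 0, "az": 0},
    {"claw": -1, "x": 0, "y": 0, "z": -0.007, "ax": 0, "ay": 0, "az": 0},
  ],
)

```text
t: 10.4
eef_pos: [679.2, 183.4, 46.5]
tcp_rot: [-2.744, -0.488, -1.139]
force: [-1.8, -0.3, 3.3]
finger_gap: 0.348
```

Run:
```python
from h import *
s,R,g=show()
print(s["force"],s["moment"])
b=capture("scene");cv2.imwrite('pics/s11.png',cv2.resize(b[200:275,215:305],None,fx=8,fy=8,interpolation=3))
```

```text
t 10.4 tcp [679.2 183.4  46.5] grasp [666.6 178.8  59.9] tray [90.6 71. ] z [ 0.665  0.241 -0.706] x [0.663 0.245 0.708] j [-0.02  0.45  1.96  1.66  0.26 -0.36] F [-1.8 -0.3  3.3] gap 30.6
[-1.75036462 -0.30039545  3.33760395] [0.01848019 0.11658801 0.06319322]
```

View pics/s11.png

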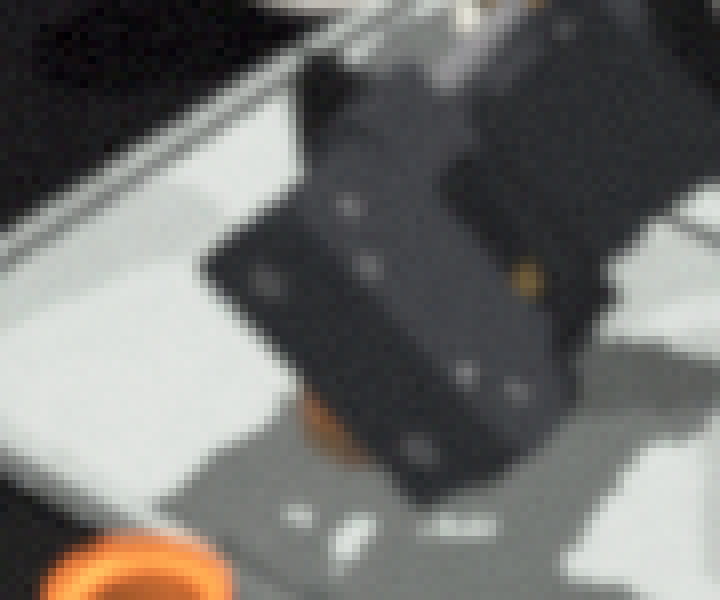

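Request:
carry_out(
  moves=[
    {"claw": 0, "x": 0, "y": 0, "z": 0, "ax": 0, "ay": 0, "az": 0},
    {"claw": 0, "x": 0, "y": 0, "z": 0, "ax": 0, "ay": 0, "az": 0},
    {"claw": 0, "x": 0, "y": 0, "z": 0, "ax": 0, "ay": 0, "az": 0},
    {"claw": 0, "x": -0.03, "y": -0.01, "z": 0.03, "ax": 0, "ay": 0, "az": 0},
    {"claw": 0, "x": -0.1, "y": -0.036, "z": 0.105, "ax": 0, "ay": 0, "az": 0},
    {"claw": 0, "x": -0.2, "y": -0.072, "z": 0.21, "ax": 0, "ay": 0, "az": 0},
    {"claw": 0.3, "x": -0.32, "y": -0.115, "z": 0.34, "ax": 0, "ay": 0, "az": 0},
    {"claw": 0.6, "x": -0.35, "y": -0.12, "z": 0.5, "ax": 0, "ay": 0, "az": 0},
    {"claw": 0.6, "x": -0.35, "y": -0.12, "z": 0.6, "ax": 0, "ay": 0, "az": 0},
  ],
)

```text
t: 11.58
eef_pos: [590.6, 152.8, 198.1]
tcp_rot: [-2.745, -0.488, -1.14]
force: [0.3, -0.5, -0.6]
finger_gap: 0.791
```

Run:
```python
from h import *
show()
b=capture("scene");cv2.imwrite('pics/s12.png',b)
a=capture("top");cv2.imwrite('pics/t12.png',a)
```

```text
t 11.57 tcp [590.6 152.8 198.1] grasp [577.9 148.3 211.6] tray [-0.8 50.3] z [ 0.666  0.24  -0.706] x [0.662 0.245 0.708] j [-0.1  -0.07  2.16  0.82  0.44  0.47] F [ 0.3 -0.5 -0.6] gap 69.6
```

View pics/s12.png

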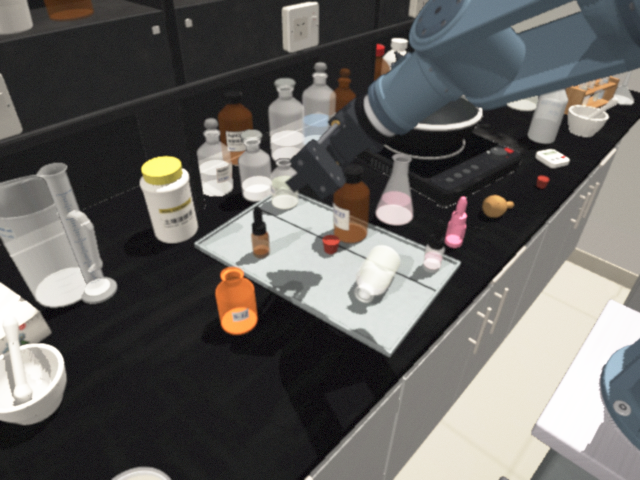

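View pics/t12.png

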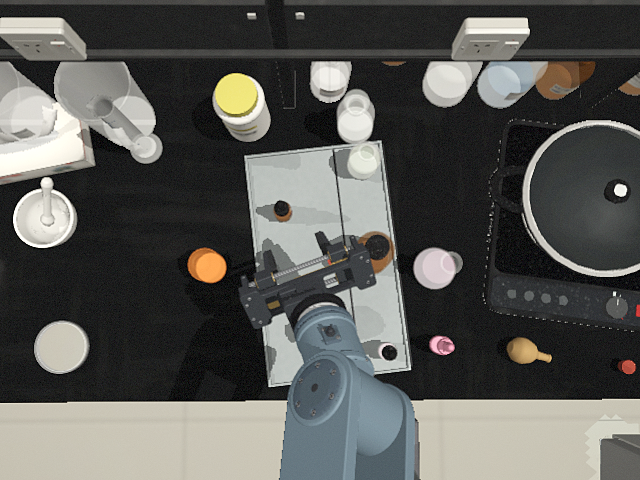

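Run:
```python
from h import *
s,R,g=show()
Rt=lying(104.4,40)
plan(Rt,[463.4,106.4,230])
w=Ro.from_matrix(Rt@R.T).as_rotvec()
for f in (.25,.5,.75): 
        M=Ro.from_rotvec(w*f).as_matrix()@R; print(f,"z",M[:,2].round(2),"x",M[:,0].round(2))
```

```text
t 11.68 tcp [592.6 152.9 200.2] grasp [579.9 148.4 213.5] tray [ 1.2 50.2] z [ 0.67   0.24  -0.703] x [0.659 0.246 0.711] j [-0.1  -0.07  2.16  0.82  0.44  0.46] F [ 0.5 -1.  -0.4] gap 70.4
shift [-0.505 -0.233  0.061] turn [-0.946  0.502  0.777] mm [-126.2  -58.4   15.3] deg [-81.3  43.2  66.8]
0.25 z [ 0.46  0.12 -0.88] x [0.64 0.64 0.43]
0.5 z [ 0.28 -0.1  -0.95] x [0.45 0.89 0.04]
0.75 z [ 0.17 -0.37 -0.91] x [ 0.15  0.93 -0.34]
```

Request:
carry_out(
  moves=[
    {"claw": 0.85, "x": -0.05, "y": -0.023, "z": 0.06, "ax": -0.08, "ay": 0.042, "az": 0.065},
    {"claw": 0.85, "x": -0.1, "y": -0.047, "z": 0.06, "ax": -0.16, "ay": 0.085, "az": 0.131},
    {"claw": 0.85, "x": -0.15, "y": -0.07, "z": 0.06, "ax": -0.24, "ay": 0.127, "az": 0.197},
    {"claw": 0.85, "x": -0.2, "y": -0.093, "z": 0.06, "ax": -0.32, "ay": 0.17, "az": 0.263},
    {"claw": 0.85, "x": -0.25, "y": -0.117, "z": 0.06, "ax": -0.4, "ay": 0.212, "az": 0.328},
    {"claw": 0.85, "x": -0.3, "y": -0.14, "z": 0.06, "ax": -0.48, "ay": 0.255, "az": 0.394},
    {"claw": 0.85, "x": -0.35, "y": -0.163, "z": 0.06, "ax": -0.56, "ay": 0.297, "az": 0.46},
    {"claw": 0.85, "x": -0.4, "y": -0.186, "z": 0.06, "ax": -0.64, "ay": 0.34, "az": 0.526},
    {"claw": 0.85, "x": -0.45, "y": -0.21, "z": 0.06, "ax": -0.72, "ay": 0.382, "az": 0.591},
    {"claw": 0.85, "x": -0.5, "y": -0.233, "z": 0.06, "ax": -0.8, "ay": 0.425, "az": 0.657},
  ],
)

```text
t: 12.92
eef_pos: [465.0, 95.2, 209.3]
tcp_rot: [1.861, 1.899, -0.337]
force: [0.0, -0.2, -0.2]
finger_gap: 0.925
```

Run:
```python
from h import *
s,R,g=show()
plan(lying(104.4,40),[463.4,106.4,130])
```

```text
t 12.93 tcp [465.   95.2 209.3] grasp [462.2 104.3 225.7] tray [-120.7   19.3] z [ 0.15  -0.478 -0.865] x [ 0.019  0.876 -0.481] j [ 0.28  0.06  1.9  -0.56  1.23  0.47] F [ 0.  -0.2 -0.2] gap 81.4
shift [ 0.006 -0.002 -0.375] turn [-0.14   0.073  0.12 ] mm [  1.4  -0.6 -93.8] deg [-12.    6.3  10.3]
```

Request:
carry_out(
  moves=[
    {"claw": 0.85, "x": 0, "y": 0, "z": -0.08, "ax": -0.07, "ay": 0.036, "az": 0.06},
    {"claw": 0.85, "x": 0.006, "y": -0.002, "z": -0.2, "ax": -0.14, "ay": 0.073, "az": 0.12},
    {"claw": 0.85, "x": 0.006, "y": -0.002, "z": -0.32, "ax": -0.14, "ay": 0.073, "az": 0.12},
    {"claw": 0.85, "x": 0.006, "y": -0.002, "z": -0.375, "ax": -0.14, "ay": 0.073, "az": 0.12},
    {"claw": 0.85, "x": 0.006, "y": -0.002, "z": -0.375, "ax": -0.14, "ay": 0.073, "az": 0.12},
  ],
)

```text
t: 13.55
eef_pos: [466.7, 94.2, 115.9]
tcp_rot: [1.558, 1.997, -0.561]
force: [0.4, -1.0, -0.1]
finger_gap: 0.924
```

Run:
```python
from h import *
s,R,g=show()
plan(lying(104.4,40),[463.4,106.4,38])
a=capture("top");cv2.imwrite('pics/t13.png',cv2.resize(a[130:395,235:475],None,fx=2.25,fy=2.25,interpolation=3))
b=capture("scene");cv2.imwrite('pics/s13.png',b)
```

```text
t 13.55 tcp [466.7  94.2 115.9] grasp [463.7 106.  130.5] tray [-118.9   20.8] z [ 0.16  -0.621 -0.767] x [-0.186  0.745 -0.641] j [ 0.37  0.31  1.91 -0.77  1.16  0.53] F [ 0.4 -1.  -0.1] gap 81.3
shift [-0.001  0.002 -0.37 ] turn [-0.002  0.002  0.003] mm [ -0.3   0.4 -92.4] deg [-0.2  0.2  0.2]
```

View pics/t13.png

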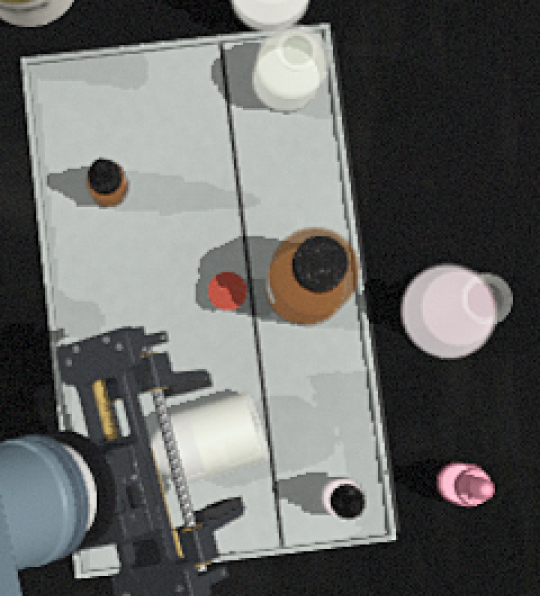

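View pics/s13.png

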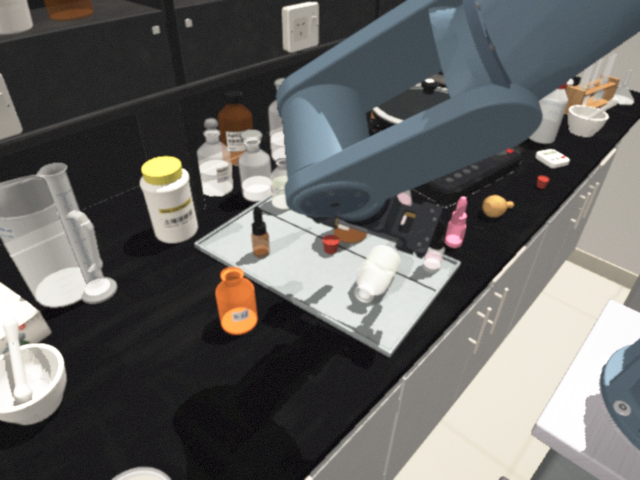

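Request:
carry_out(
  moves=[
    {"claw": 0.85, "x": 0, "y": 0, "z": -0.12, "ax": 0, "ay": 0, "az": 0},
    {"claw": 0.85, "x": 0, "y": 0, "z": -0.24, "ax": 0, "ay": 0, "az": 0},
    {"claw": 0.85, "x": 0, "y": 0, "z": -0.32, "ax": 0, "ay": 0, "az": 0},
    {"claw": 0.85, "x": 0, "y": 0, "z": -0.37, "ax": 0, "ay": 0, "az": 0},
    {"claw": 0.85, "x": 0, "y": 0, "z": -0.37, "ax": 0, "ay": 0, "az": 0},
  ],
)

```text
t: 14.28
eef_pos: [468.0, 94.5, 24.9]
tcp_rot: [1.558, 1.995, -0.557]
force: [0.5, -0.1, 0.3]
finger_gap: 0.927
```

Run:
```python
from h import *
s,R,g=show()
a=capture("wrist");cv2.imwrite('pics/w14.png',a)
```

```text
t 14.28 tcp [468.   94.5  24.9] grasp [464.9 106.3  39.5] tray [-117.7   21. ] z [ 0.163 -0.621 -0.767] x [-0.183  0.745 -0.642] j [ 0.37  0.49  1.9  -0.84  1.03  0.68] F [ 0.5 -0.1  0.3] gap 81.6
```

View pics/w14.png

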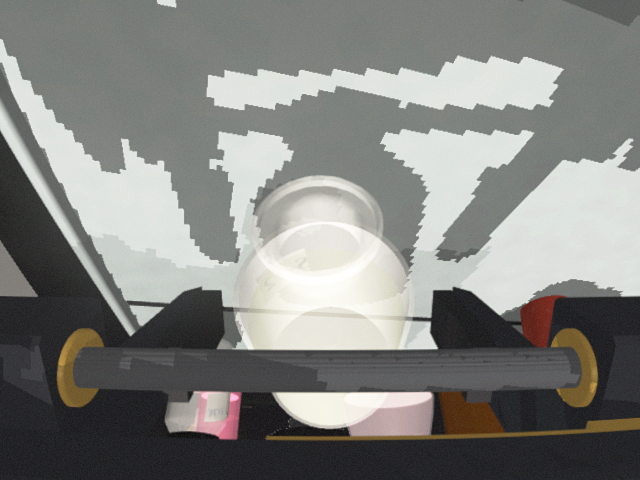

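Request:
carry_out(
  moves=[
    {"claw": -1, "x": 0, "y": 0, "z": 0, "ax": 0, "ay": 0, "az": 0},
    {"claw": -1, "x": 0, "y": 0, "z": 0, "ax": 0, "ay": 0, "az": 0},
    {"claw": -1, "x": 0, "y": 0, "z": 0, "ax": 0, "ay": 0, "az": 0},
    {"claw": -1, "x": 0, "y": 0, "z": 0, "ax": 0, "ay": 0, "az": 0},
    {"claw": -1, "x": 0, "y": 0, "z": 0, "ax": 0, "ay": 0, "az": 0},
    {"claw": -1, "x": 0, "y": 0, "z": 0, "ax": 0, "ay": 0, "az": 0},
    {"claw": -1, "x": 0, "y": 0, "z": 0.03, "ax": 0, "ay": 0, "az": 0},
    {"claw": -1, "x": 0, "y": 0, "z": 0.1, "ax": 0, "ay": 0, "az": 0},
    {"claw": -1, "x": 0, "y": 0, "z": 0.2, "ax": 0, "ay": 0, "az": 0},
    {"claw": -1, "x": 0, "y": 0, "z": 0.3, "ax": 0, "ay": 0, "az": 0},
  ],
)

```text
t: 15.58
eef_pos: [467.7, 94.6, 101.2]
tcp_rot: [1.558, 1.995, -0.557]
force: [1.0, -0.3, -1.2]
finger_gap: 0.65
```

Run:
```python
from h import *
s,R,g=show()
a=capture("top");cv2.imwrite('pics/t15.png',cv2.resize(a[130:395,235:475],None,fx=2.25,fy=2.25,interpolation=3))
Rt=upr(45,40)
plan(Rt,[*tw(-35,80),220])
w=Ro.from_matrix(Rt@R.T).as_rotvec()
for f in (.25,.5,.75): 
        M=Ro.from_rotvec(w*f).as_matrix()@R; print(f,"z",M[:,2].round(2),"x",M[:,0].round(2))
```

```text
t 15.57 tcp [467.7  94.6 101.2] grasp [464.6 106.4 115.8] tray [-118.    21.1] z [ 0.163 -0.62  -0.767] x [-0.183  0.745 -0.641] j [ 0.37  0.33  1.91 -0.78  1.14  0.55] F [ 1.  -0.3 -1.2] gap 57.2
shift [0.325 0.356 0.414] turn [ 1.047 -0.281 -0.531] mm [ 81.4  89.1 103.4] deg [ 90.  -24.2 -45.6]
0.25 z [ 0.16 -0.31 -0.94] x [ 0.04  0.95 -0.31]
0.5 z [ 0.23  0.03 -0.97] x [0.25 0.96 0.09]
0.75 z [ 0.37  0.33 -0.87] x [0.4  0.79 0.47]
```

View pics/t15.png

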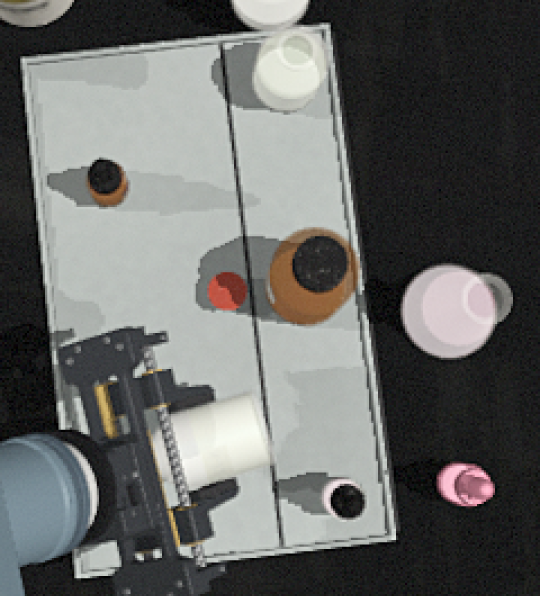

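Clear bottle is held at 57 mm. Next I lift it and turn it half way.

Request:
carry_out(
  moves=[
    {"claw": -1, "x": 0.03, "y": 0.04, "z": 0.12, "ax": 0, "ay": 0, "az": 0},
    {"claw": -1, "x": 0.08, "y": 0.09, "z": 0.25, "ax": 0.08, "ay": -0.021, "az": -0.04},
    {"claw": -1, "x": 0.13, "y": 0.15, "z": 0.36, "ax": 0.16, "ay": -0.043, "az": -0.081},
    {"claw": -1, "x": 0.19, "y": 0.22, "z": 0.414, "ax": 0.24, "ay": -0.064, "az": -0.122},
    {"claw": -1, "x": 0.26, "y": 0.29, "z": 0.414, "ax": 0.32, "ay": -0.086, "az": -0.162},
    {"claw": -1, "x": 0.325, "y": 0.356, "z": 0.414, "ax": 0.4, "ay": -0.107, "az": -0.203},
    {"claw": -1, "x": 0.325, "y": 0.356, "z": 0.414, "ax": 0.48, "ay": -0.129, "az": -0.243},
    {"claw": -1, "x": 0.325, "y": 0.356, "z": 0.414, "ax": 0.56, "ay": -0.15, "az": -0.284},
    {"claw": -1, "x": 0.325, "y": 0.356, "z": 0.414, "ax": 0.64, "ay": -0.172, "az": -0.324},
    {"claw": -1, "x": 0.325, "y": 0.356, "z": 0.414, "ax": 0.72, "ay": -0.193, "az": -0.365},
  ],
)

```text
t: 16.88
eef_pos: [548.8, 183.4, 203.6]
tcp_rot: [-2.552, -1.609, -0.671]
force: [-0.3, 1.0, -2.3]
finger_gap: 0.649
```

Run:
```python
from h import *
s,R,g=show()
plan(upr(45,40),[*tw(-35,80),120])
```

```text
t 16.88 tcp [548.8 183.4 203.6] grasp [542.5 178.3 220.8] tray [-32.7  84.1] z [ 0.332  0.268 -0.905] x [0.364 0.848 0.385] j [-0.04 -0.02  1.96  0.37  0.89  0.22] F [-0.3  1.  -2.3] gap 57.1
shift [ 0.008  0.004 -0.383] turn [ 0.324 -0.088 -0.168] mm [  2.1   0.9 -95.9] deg [ 27.9  -7.6 -14.4]
```

Request:
carry_out(
  moves=[
    {"claw": -1, "x": 0, "y": 0, "z": 0, "ax": 0.08, "ay": -0.022, "az": -0.042},
    {"claw": -1, "x": 0, "y": 0, "z": 0, "ax": 0.16, "ay": -0.044, "az": -0.084},
    {"claw": -1, "x": 0, "y": 0, "z": -0.05, "ax": 0.24, "ay": -0.066, "az": -0.126},
    {"claw": -1, "x": 0.008, "y": 0.004, "z": -0.15, "ax": 0.324, "ay": -0.088, "az": -0.168},
    {"claw": -1, "x": 0.008, "y": 0.004, "z": -0.25, "ax": 0.324, "ay": -0.088, "az": -0.168},
    {"claw": -1, "x": 0.008, "y": 0.004, "z": -0.35, "ax": 0.324, "ay": -0.088, "az": -0.168},
    {"claw": -1, "x": 0.008, "y": 0.004, "z": -0.38, "ax": 0.324, "ay": -0.088, "az": -0.168},
    {"claw": -1, "x": 0.008, "y": 0.004, "z": -0.38, "ax": 0.324, "ay": -0.088, "az": -0.168},
  ],
)

```text
t: 17.88
eef_pos: [550.9, 184.7, 108.2]
tcp_rot: [-2.392, -0.994, -1.11]
force: [0.1, -0.3, -1.5]
finger_gap: 0.651
```

Run:
```python
from h import *
s,R,g=show()
plan(upr(45,40),[*tw(-35,80),66])
b=capture("scene");cv2.imwrite('pics/s16.png',cv2.resize(b[100:350,140:475],None,fx=2.3,fy=2.3,interpolation=3))
a=capture("wrist");cv2.imwrite('pics/w16.png',a)
i=camera_info("wrist");d=np.array([np.cos(np.radians(45)),np.sin(np.radians(45)),0])
print(proj(i,[g+6*d+[0,0,50]]),proj(i,[g+6*d+[0,0,50]+16.5*d]))
```

```text
t 17.88 tcp [550.9 184.7 108.2] grasp [540.7 174.4 120.5] tray [-35.   80.4] z [ 0.539  0.541 -0.646] x [0.455 0.458 0.763] j [-0.27  0.18  2.22  1.33  0.75 -0.53] F [ 0.1 -0.3 -1.5] gap 57.3
shift [ 0.    -0.002 -0.218] turn [ 0.002 -0.002 -0.001] mm [  0.1  -0.4 -54.4] deg [ 0.2 -0.1 -0.1]
[[326.51006764 237.86584261]] [[326.66840249 189.83522559]]
```

View pics/s16.png

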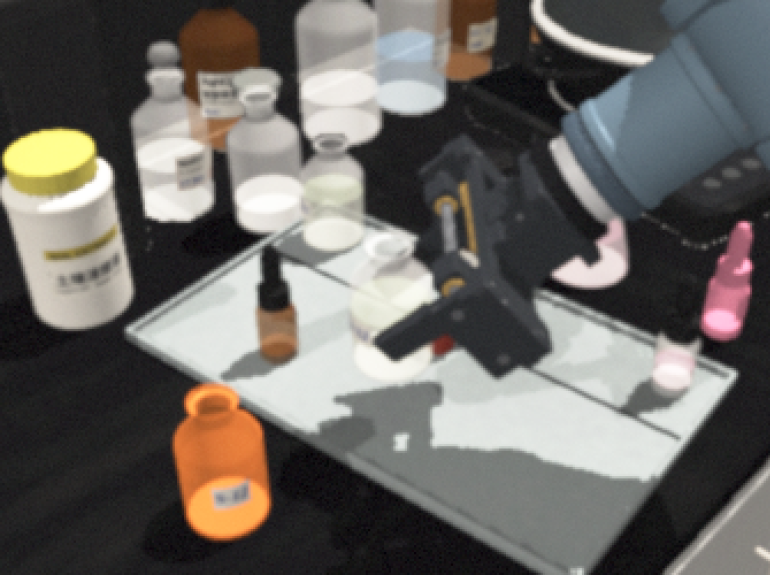

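View pics/w16.png

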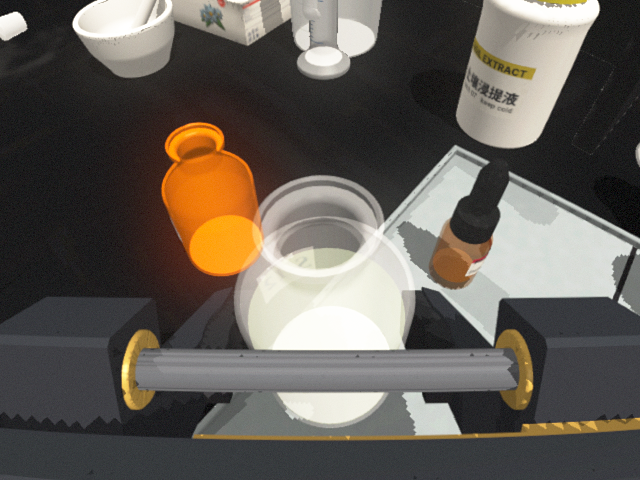

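Request:
carry_out(
  moves=[
    {"claw": -1, "x": 0, "y": 0, "z": -0.08, "ax": 0, "ay": 0, "az": 0},
    {"claw": -1, "x": 0, "y": 0, "z": -0.16, "ax": 0, "ay": 0, "az": 0},
    {"claw": -1, "x": 0, "y": 0, "z": -0.21, "ax": 0, "ay": 0, "az": 0},
    {"claw": -1, "x": 0, "y": 0, "z": -0.225, "ax": 0, "ay": 0, "az": 0},
    {"claw": -1, "x": 0, "y": 0, "z": -0.235, "ax": 0, "ay": 0, "az": 0},
    {"claw": -1, "x": 0, "y": 0, "z": -0.235, "ax": 0, "ay": 0, "az": 0},
  ],
)

```text
t: 18.73
eef_pos: [551.4, 184.5, 50.1]
tcp_rot: [-2.392, -0.995, -1.112]
force: [-0.5, -0.4, -2.4]
finger_gap: 0.65
```

Run:
```python
from h import *
s,R,g=show();print(s["moment"])
b=capture("scene");cv2.imwrite('pics/s17.png',cv2.resize(b[190:300,260:370],None,fx=5,fy=5,interpolation=3))
i=camera_info("scene");d=np.array([np.cos(np.radians(45)),np.sin(np.radians(45)),0])
for z in (4,10,107):
  P=[[*(g+6*d)[:2]+(29 if z<100 else 16)*np.array([np.cos(a),np.sin(a)]),z] for a in np.linspace(0,6.28,60)]
  q=(proj(i,P)-[260,190])*5;print(z,q.min(0).round(),q.max(0).round())
```

```text
t 18.73 tcp [551.4 184.5  50.1] grasp [541.2 174.3  62.4] tray [-34.5  80.2] z [ 0.54   0.54  -0.645] x [0.454 0.458 0.764] j [-0.27  0.35  2.2   1.5   0.73 -0.76] F [-0.5 -0.4 -2.4] gap 57.2
[-0.38867149  0.30720597  0.00997699]
4 [167. 416.] [334. 532.]
10 [166. 404.] [335. 520.]
107 [200. 207.] [300. 269.]
```

View pics/s17.png

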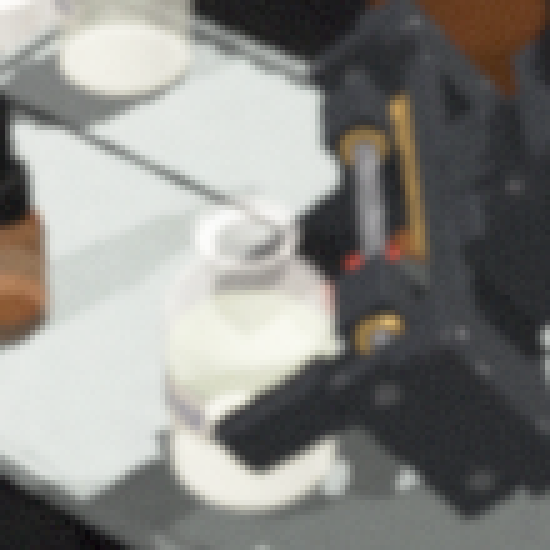

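Request:
carry_out(
  moves=[
    {"claw": -1, "x": 0, "y": 0, "z": -0.006, "ax": 0, "ay": 0, "az": 0},
    {"claw": -1, "x": 0, "y": 0, "z": -0.012, "ax": 0, "ay": 0, "az": 0},
    {"claw": -1, "x": 0, "y": 0, "z": -0.012, "ax": 0, "ay": 0, "az": 0},
  ],
)

```text
t: 19.15
eef_pos: [551.0, 184.6, 46.4]
tcp_rot: [-2.392, -0.994, -1.11]
force: [0.2, 0.1, -1.9]
finger_gap: 0.65
```

Run:
```python
from h import *
s,R,g=show();print(s["moment"])
```

```text
t 19.15 tcp [551.  184.6  46.4] grasp [540.7 174.3  58.6] tray [-34.9  80.3] z [ 0.539  0.54  -0.646] x [0.455 0.458 0.763] j [-0.27  0.36  2.2   1.51  0.73 -0.77] F [ 0.2  0.1 -1.9] gap 57.2
[-0.37181982  0.29416305 -0.04334352]
```

Request:
carry_out(
  moves=[
    {"claw": -1, "x": 0, "y": 0, "z": -0.005, "ax": 0, "ay": 0, "az": 0},
    {"claw": -1, "x": 0, "y": 0, "z": -0.008, "ax": 0, "ay": 0, "az": 0},
    {"claw": -1, "x": 0, "y": 0, "z": -0.008, "ax": 0, "ay": 0, "az": 0},
  ],
)

```text
t: 19.52
eef_pos: [550.9, 184.6, 44.3]
tcp_rot: [-2.392, -0.994, -1.11]
force: [-0.2, -0.1, -2.0]
finger_gap: 0.647
```

Run:
```python
from h import *
s,R,g=show();print(s["moment"])
```

```text
t 19.52 tcp [550.9 184.6  44.3] grasp [540.7 174.3  56.6] tray [-34.9  80.3] z [ 0.539  0.54  -0.646] x [0.455 0.458 0.763] j [-0.27  0.36  2.2   1.51  0.73 -0.78] F [-0.2 -0.1 -2. ] gap 57.0
[-0.40434516  0.3214192   0.01969358]
```

Request:
carry_out(
  moves=[
    {"claw": -1, "x": 0, "y": 0, "z": -0.004, "ax": 0, "ay": 0, "az": 0},
    {"claw": -1, "x": 0, "y": 0, "z": -0.008, "ax": 0, "ay": 0, "az": 0},
    {"claw": -1, "x": 0, "y": 0, "z": -0.008, "ax": 0, "ay": 0, "az": 0},
  ],
)

```text
t: 19.9
eef_pos: [551.2, 184.7, 42.7]
tcp_rot: [-2.391, -0.994, -1.111]
force: [-0.1, -0.7, 0.7]
finger_gap: 0.652
```

Run:
```python
from h import *
s,R,g=show();print(s["moment"])
b=capture("scene");cv2.imwrite('pics/s18.png',cv2.resize(b[190:300,260:370],None,fx=5,fy=5,interpolation=3))
```

```text
t 19.9 tcp [551.2 184.7  42.7] grasp [540.9 174.4  55. ] tray [-34.7  80.4] z [ 0.54   0.541 -0.645] x [0.455 0.458 0.764] j [-0.27  0.37  2.2   1.52  0.73 -0.78] F [-0.1 -0.7  0.7] gap 57.3
[-0.09709493  0.20121483  0.02370944]
```

View pics/s18.png

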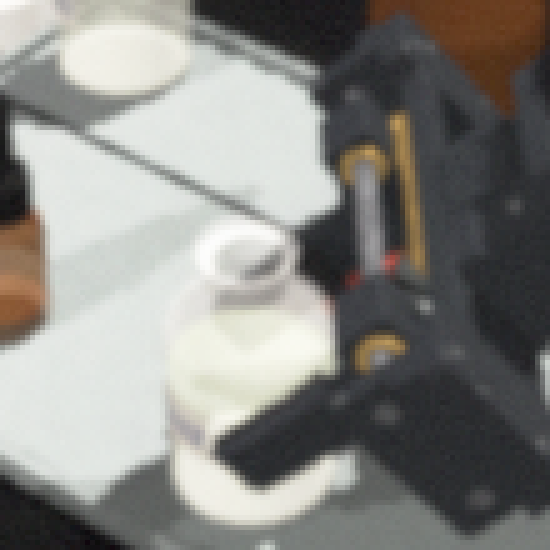

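Request:
carry_out(
  moves=[
    {"claw": -1, "x": 0, "y": 0, "z": -0.003, "ax": 0, "ay": 0, "az": 0},
    {"claw": 0.6, "x": 0, "y": 0, "z": -0.003, "ax": 0, "ay": 0, "az": 0},
    {"claw": 0.6, "x": 0, "y": 0, "z": -0.003, "ax": 0, "ay": 0, "az": 0},
    {"claw": 0.6, "x": 0, "y": 0, "z": -0.003, "ax": 0, "ay": 0, "az": 0},
    {"claw": 0.6, "x": -0.03, "y": -0.03, "z": 0.033, "ax": 0, "ay": 0, "az": 0},
    {"claw": 0.6, "x": -0.1, "y": -0.1, "z": 0.117, "ax": 0, "ay": 0, "az": 0},
    {"claw": 0.6, "x": -0.2, "y": -0.2, "z": 0.237, "ax": 0, "ay": 0, "az": 0},
    {"claw": 0.6, "x": -0.3, "y": -0.3, "z": 0.36, "ax": 0, "ay": 0, "az": 0},
    {"claw": 0.75, "x": -0.35, "y": -0.3, "z": 0.5, "ax": 0, "ay": 0, "az": 0},
    {"claw": 0.75, "x": -0.35, "y": -0.3, "z": 0.64, "ax": 0, "ay": 0, "az": 0},
  ],
)

```text
t: 21.2
eef_pos: [462.6, 109.3, 203.0]
tcp_rot: [-2.394, -0.992, -1.11]
force: [1.5, -1.0, 1.3]
finger_gap: 0.877
```

Run:
```python
from h import *
show()
b=capture("scene");cv2.imwrite('pics/s19.png',cv2.resize(b[150:350,190:475],None,fx=2.8,fy=2.8,interpolation=3))
a=capture("top");cv2.imwrite('pics/t19.png',cv2.resize(a[130:395,235:475],None,fx=2.25,fy=2.25,interpolation=3))
```

```text
t 21.2 tcp [462.6 109.3 203. ] grasp [452.4  99.  215.3] tray [-131.    15.1] z [ 0.54   0.539 -0.646] x [0.457 0.458 0.763] j [-0.6  -0.3   2.39  0.99  1.11 -0.31] F [ 1.5 -1.   1.3] gap 77.2
```

View pics/s19.png

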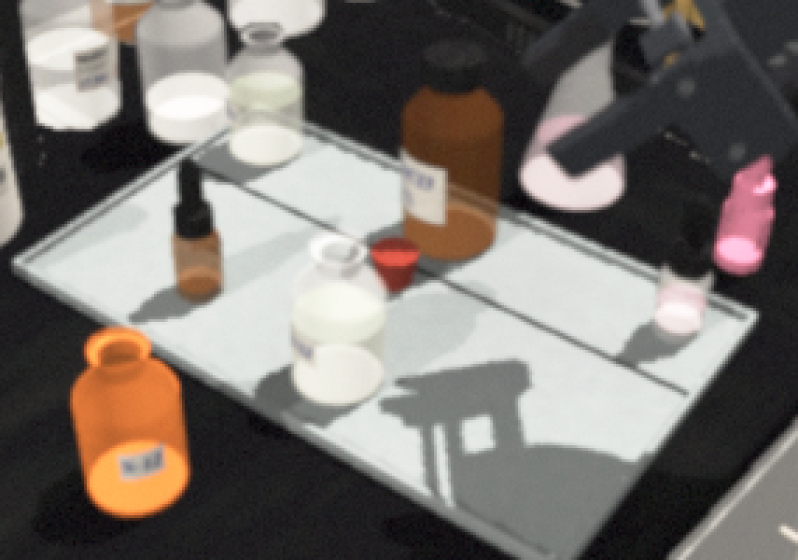

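View pics/t19.png

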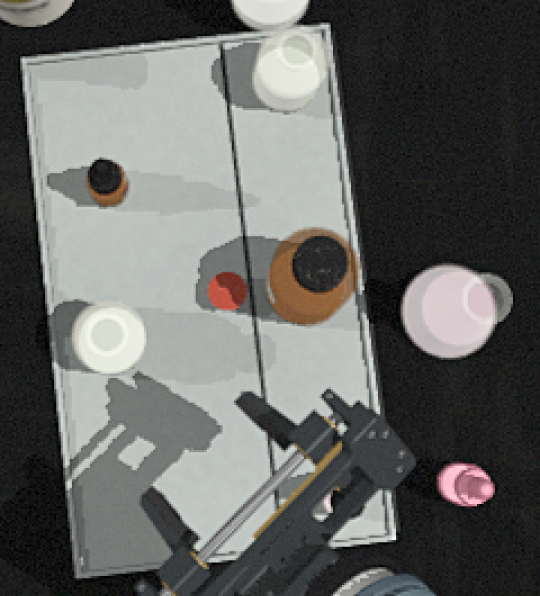

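Run:
```python
from h import *
i=camera_info("top");s=camera_info("scene")
for n,p,z in (("clear mouth",(107,336),107),("clear base",(110,346),6),("drop bulb",(104,173),108),("drop base",(111,193),6)):
    X=onz(i,c1([p]),z)[0];print(n,X.round(1),wt(X).round(1))
for n,p,z in (("clear mouth",(337,250),107),("clear base ctr",(337,373),4),("drop tip",(191,166),111),("drop base",(199,282),4)):
    X=onz(s,[np.array(p)/2.8+[190,150]],z)[0];print("scene",n,X.round(1),wt(X).round(1))
Rt=lying(6.3,0)
st,R,g=show()
plan(Rt,[541,177,220])
w=Ro.from_matrix(Rt@R.T).as_rotvec()
print(Ro.from_rotvec(w*.5).as_matrix()@R)
```

```text
clear mouth [545.7 174.  107. ] [-30.   79.5]
clear base [542.6 177.4   6. ] [-32.7  83.1]
drop bulb [668.7 176.5 108. ] [92.5 68.5]
drop base [669.4 176.8   6. ] [93.2 68.7]
scene clear mouth [541.9 181.5 107. ] [-33.   87.3]
scene clear base ctr [547.4 175.8   4. ] [-28.1  81.1]
scene drop tip [660.6 187.4 111. ] [85.7 80.2]
scene drop base [675.9 176.7   4. ] [99.7 67.9]
 t 21.3 tcp [465.2 108.4 206. ] grasp [454.8  98.2 218.3] tray [-128.6   14. ] z [ 0.544  0.537 -0.644] x [0.45  0.461 0.765] j [-0.6  -0.3   2.38  0.99  1.11 -0.31] F [ 0.5 -0.7  0.4] gap 77.0
shift [ 0.303  0.274 -0.02 ] turn [-0.251  0.535 -0.424] mm [75.8 68.6 -5. ] deg [-21.6  46.  -36.5]
[[ 0.82949059  0.43320574  0.35253107]
 [ 0.36660718 -0.89848832  0.24149102]
 [ 0.42136035 -0.07107411 -0.90410394]]
```

Request:
carry_out(
  moves=[
    {"claw": 0.8, "x": 0.03, "y": 0.03, "z": 0.03, "ax": -0.035, "ay": 0.076, "az": -0.06},
    {"claw": 0.8, "x": 0.07, "y": 0.07, "z": 0.06, "ax": -0.07, "ay": 0.153, "az": -0.12},
    {"claw": 0.8, "x": 0.12, "y": 0.11, "z": 0.06, "ax": -0.107, "ay": 0.229, "az": -0.18},
    {"claw": 0.8, "x": 0.17, "y": 0.15, "z": 0.06, "ax": -0.143, "ay": 0.306, "az": -0.242},
    {"claw": 0.8, "x": 0.22, "y": 0.2, "z": 0.06, "ax": -0.18, "ay": 0.382, "az": -0.303},
    {"claw": 0.8, "x": 0.27, "y": 0.24, "z": 0.06, "ax": -0.215, "ay": 0.459, "az": -0.363},
    {"claw": 0.8, "x": 0.319, "y": 0.274, "z": 0.06, "ax": -0.251, "ay": 0.535, "az": -0.424},
    {"claw": 0.8, "x": 0.319, "y": 0.274, "z": 0.06, "ax": -0.251, "ay": 0.535, "az": -0.424},
  ],
)

```text
t: 22.3
eef_pos: [543.8, 179.6, 214.8]
tcp_rot: [-3.132, -0.169, 0.011]
force: [0.4, 1.1, 1.1]
finger_gap: 0.902
```

Run:
```python
from h import *
show()
plan(lying(6.3,0),[545,177,68])
a=capture("top");cv2.imwrite('pics/t20.png',cv2.resize(a[130:395,235:475],None,fx=2.25,fy=2.25,interpolation=3))
a=capture("wrist");cv2.imwrite('pics/w20.png',a)
i=camera_info("wrist");print(proj(i,[[545,177,107],[545,177,4],[670,178,110]]))
```

```text
t 22.3 tcp [543.8 179.6 214.8] grasp [543.9 179.5 233.8] tray [-31.2  85.1] z [-0.007  0.005 -1.   ] x [ 0.994  0.108 -0.007] j [0.11 0.2  1.63 0.01 1.31 1.57] F [0.4 1.1 1.1] gap 79.3
shift [ 0.005 -0.01  -0.663] turn [-0.003 -0.005  0.001] mm [   1.2   -2.6 -165.8] deg [-0.3 -0.4  0.1]
[[331.10559549 238.36415441]
 [330.80278813 210.40252041]
 [353.31512806  28.87301742]]
```

View pics/w20.png

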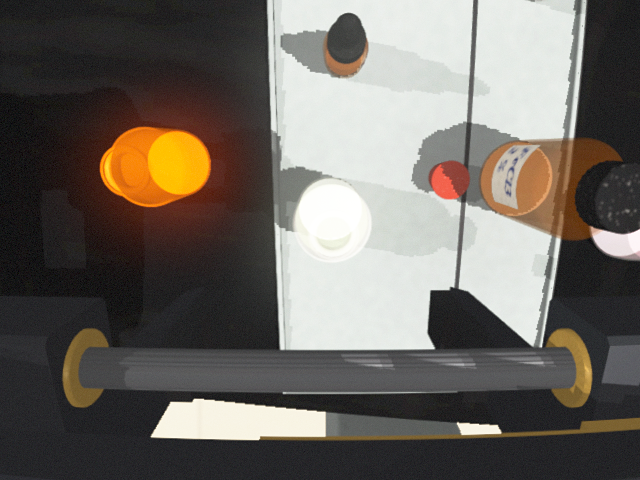

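Request:
carry_out(
  moves=[
    {"claw": 0.8, "x": 0.003, "y": -0.01, "z": -0.12, "ax": 0, "ay": 0, "az": 0},
    {"claw": 0.8, "x": 0.003, "y": -0.01, "z": -0.3, "ax": 0, "ay": 0, "az": 0},
    {"claw": 0.8, "x": 0.003, "y": -0.01, "z": -0.45, "ax": 0, "ay": 0, "az": 0},
    {"claw": 0.8, "x": 0.003, "y": -0.01, "z": -0.57, "ax": 0, "ay": 0, "az": 0},
    {"claw": 0.8, "x": 0.003, "y": -0.01, "z": -0.63, "ax": 0, "ay": 0, "az": 0},
    {"claw": 0.8, "x": 0.003, "y": -0.01, "z": -0.655, "ax": 0, "ay": 0, "az": 0},
    {"claw": 0.8, "x": 0.003, "y": -0.01, "z": -0.655, "ax": 0, "ay": 0, "az": 0},
  ],
)

```text
t: 23.28
eef_pos: [544.3, 175.4, 54.4]
tcp_rot: [-3.131, -0.165, 0.001]
force: [0.5, 0.1, 0.3]
finger_gap: 0.899
```

Run:
```python
from h import *
show()
b=capture("scene");cv2.imwrite('pics/s21.png',cv2.resize(b[150:350,190:475],None,fx=2.8,fy=2.8,interpolation=3))
```

```text
t 23.27 tcp [544.3 175.4  54.4] grasp [544.3 175.3  73.4] tray [-31.2  80.9] z [-0.001  0.006 -1.   ] x [ 0.994  0.105 -0.   ] j [0.1  0.41 1.74 0.01 1.   1.56] F [0.5 0.1 0.3] gap 79.1
```

View pics/s21.png

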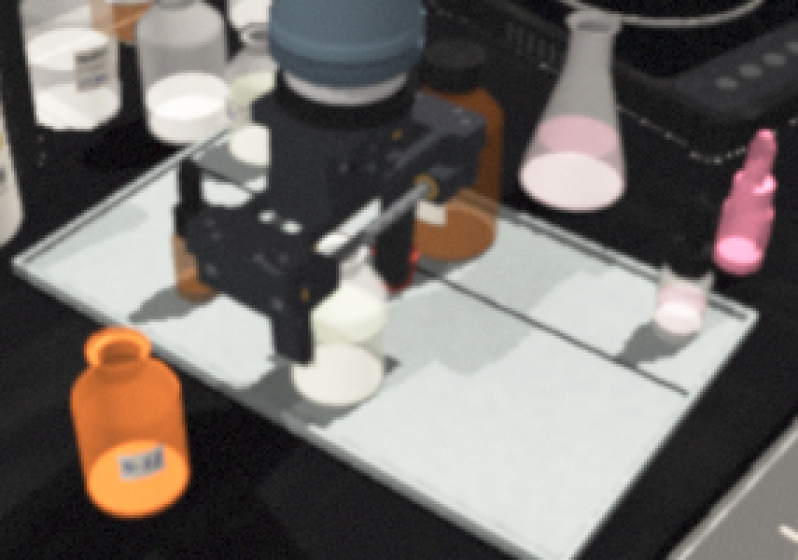

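Request:
carry_out(
  moves=[
    {"claw": 0.8, "x": 0, "y": 0, "z": -0.012, "ax": 0, "ay": 0, "az": 0},
    {"claw": -1, "x": 0, "y": 0, "z": -0.012, "ax": 0, "ay": 0, "az": 0},
    {"claw": -1, "x": 0, "y": 0, "z": -0.012, "ax": 0, "ay": 0, "az": 0},
    {"claw": -1, "x": 0, "y": 0, "z": -0.012, "ax": 0, "ay": 0, "az": 0},
    {"claw": -1, "x": 0, "y": 0, "z": -0.012, "ax": 0, "ay": 0, "az": 0},
    {"claw": -1, "x": 0, "y": 0, "z": -0.012, "ax": 0, "ay": 0, "az": 0},
    {"claw": -1, "x": 0, "y": 0, "z": -0.012, "ax": 0, "ay": 0, "az": 0},
    {"claw": -1, "x": 0, "y": 0, "z": 0.03, "ax": 0, "ay": 0, "az": 0},
    {"claw": -1, "x": 0, "y": 0, "z": 0.08, "ax": 0, "ay": 0, "az": 0},
  ],
)

```text
t: 24.45
eef_pos: [543.6, 175.4, 74.0]
tcp_rot: [-3.132, -0.165, 0.005]
force: [-0.5, -0.2, -1.8]
finger_gap: 0.644
```

Run:
```python
from h import *
show()
b=capture("scene");cv2.imwrite('pics/s22.png',cv2.resize(b[150:350,190:475],None,fx=2.8,fy=2.8,interpolation=3))
print(tw(88,-85))
plan(lying(6.3,0),[*tw(88,-85),230])
```

```text
t 24.45 tcp [543.6 175.4  74. ] grasp [543.7 175.3  93. ] tray [-31.9  81. ] z [-0.003  0.005 -1.   ] x [ 0.994  0.105 -0.003] j [0.1  0.37 1.73 0.01 1.04 1.56] F [-0.5 -0.2 -1.8] gap 56.7
[680.9543793   23.41615604]
shift [ 0.543 -0.609  0.539] turn [-0.004  0.     0.003] mm [ 135.9 -152.3  134.8] deg [-0.3  0.   0.3]
```

View pics/s22.png

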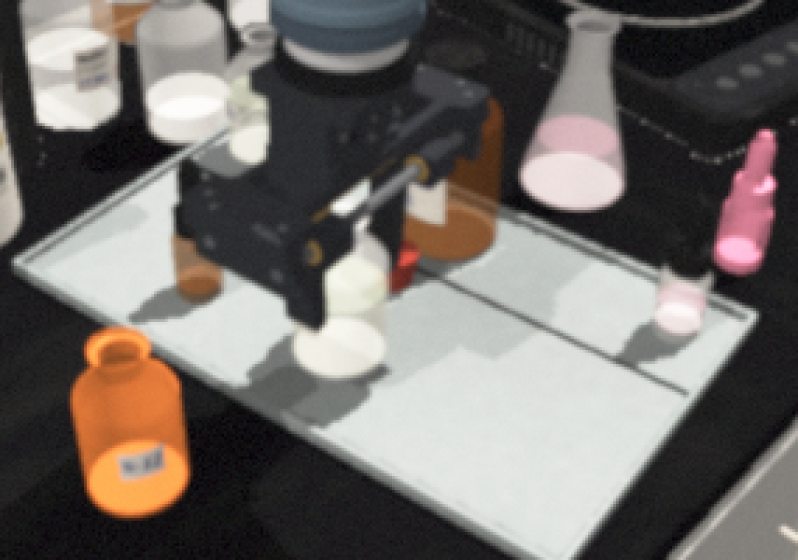

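Request:
carry_out(
  moves=[
    {"claw": -1, "x": 0, "y": 0, "z": 0.15, "ax": 0, "ay": 0, "az": 0},
    {"claw": -1, "x": 0, "y": 0, "z": 0.32, "ax": 0, "ay": 0, "az": 0},
    {"claw": -1, "x": 0, "y": 0, "z": 0.48, "ax": 0, "ay": 0, "az": 0},
    {"claw": -1, "x": 0.07, "y": -0.07, "z": 0.58, "ax": 0, "ay": 0, "az": 0},
    {"claw": -1, "x": 0.19, "y": -0.21, "z": 0.58, "ax": 0, "ay": 0, "az": 0},
    {"claw": -1, "x": 0.31, "y": -0.35, "z": 0.58, "ax": 0, "ay": 0, "az": 0},
    {"claw": -1, "x": 0.43, "y": -0.49, "z": 0.58, "ax": 0, "ay": 0, "az": 0},
    {"claw": -1, "x": 0.51, "y": -0.58, "z": 0.58, "ax": 0, "ay": 0, "az": 0},
    {"claw": -1, "x": 0.543, "y": -0.609, "z": 0.58, "ax": 0, "ay": 0, "az": 0},
    {"claw": -1, "x": 0.543, "y": -0.609, "z": 0.58, "ax": 0, "ay": 0, "az": 0},
  ],
)

```text
t: 25.75
eef_pos: [679.6, 23.4, 218.6]
tcp_rot: [-3.131, -0.164, 0.004]
force: [-0.4, 1.1, -1.2]
finger_gap: 0.643
```

Run:
```python
from h import *
show()
plan(lying(6.3,0),[*tw(88,-85),72])
a=capture("top");cv2.imwrite('pics/t23.png',cv2.resize(a[130:395,235:475],None,fx=2.25,fy=2.25,interpolation=3))
```

```text
t 25.75 tcp [679.6  23.4 218.6] grasp [679.7  23.3 237.6] tray [ 86.7 -85. ] z [-0.003  0.006 -1.   ] x [ 0.995  0.104 -0.002] j [-0.14  0.43  1.33  0.01  1.38  1.32] F [-0.4  1.1 -1.2] gap 56.6
shift [ 0.005  0.    -0.662] turn [-0.004 -0.002  0.004] mm [   1.3    0.  -165.6] deg [-0.3 -0.2  0.3]
```

View pics/t23.png

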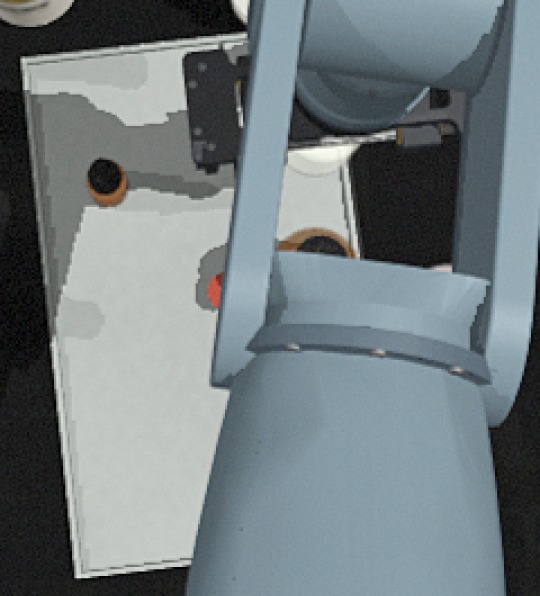

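Run:
```python
from h import *
s=camera_info("scene");t=camera_info("top")
for n,p,z in (("mid base",(450,238),4),("mid cap",(458,57),147),("end base",(265,145),4),("end mouth",(265,33),107),("end drop base",(680,315),4)):
    X=onz(s,[np.array(p)/2.8+[190,150]],z)[0];print("scene",n,X.round(1),wt(X).round(1))
for n,p,z in (("mid cap",(319,264),151),("mid body",(311,277),60),("end drop",(344,498),15),("end drop bulb",(348,501),100),("end mouth",(297,50),107),("end liquid",(287,82),30)):
    X=onz(t,c1([p]),z)[0];print("top",n,X.round(1),wt(X).round(1))
a=capture("wrist");cv2.imwrite('pics/w23.png',a)
b=capture("scene");cv2.imwrite('pics/s23.png',cv2.resize(b[100:300,190:475],None,fx=2.8,fy=2.8,interpolation=3))
```

```text
scene mid base [585.9  21.7   4. ] [ -6.7 -76.3]
scene mid cap [590.5  19.8 147. ] [ -2.3 -78.7]
scene end base [765.6  31.    4. ] [173.  -86.7]
scene end mouth [756.4  35.  107. ] [164.3 -81.7]
scene end drop base [422.9 -20.1   4. ] [-173.2 -100.1]
top mid cap [594.5  19.4 151. ] [  1.6 -79.6]
top mid body [593.6  16.7  60. ] [  0.4 -82.1]
top end drop [419.2 -11.4  15. ] [-176.  -91.]
top end drop bulb [422.8  -4.6 100. ] [-171.6  -84.6]
top end mouth [763.5  29.3 107. ] [170.7 -88.1]
top end liquid [757.1  31.3  30. ] [164.5 -85.5]
```

View pics/w23.png

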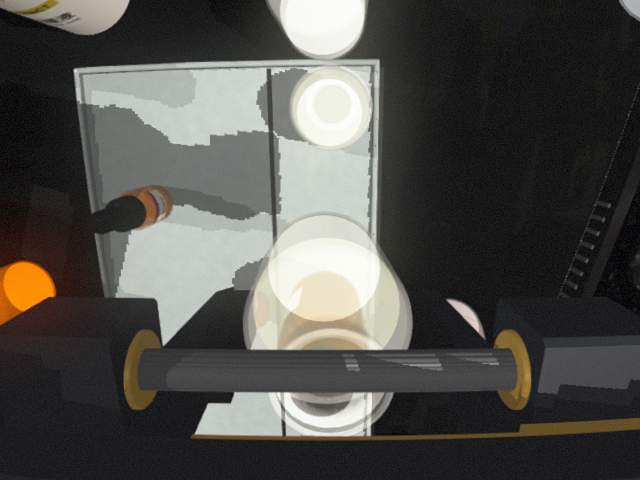

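View pics/s23.png

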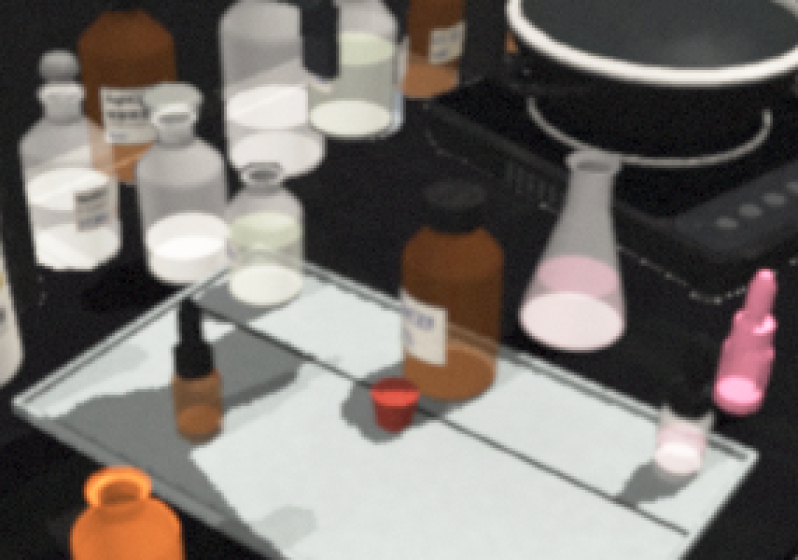

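Request:
carry_out(
  moves=[
    {"claw": -1, "x": 0, "y": 0, "z": -0.08, "ax": 0, "ay": 0, "az": 0},
    {"claw": -1, "x": 0, "y": 0, "z": -0.18, "ax": 0, "ay": 0, "az": 0},
    {"claw": -1, "x": 0, "y": 0, "z": -0.28, "ax": 0, "ay": 0, "az": 0},
    {"claw": -1, "x": 0, "y": 0, "z": -0.38, "ax": 0, "ay": 0, "az": 0},
    {"claw": -1, "x": 0, "y": 0, "z": -0.48, "ax": 0, "ay": 0, "az": 0},
    {"claw": -1, "x": 0, "y": 0, "z": -0.57, "ax": 0, "ay": 0, "az": 0},
    {"claw": -1, "x": 0, "y": 0, "z": -0.62, "ax": 0, "ay": 0, "az": 0},
    {"claw": -1, "x": 0, "y": 0, "z": -0.64, "ax": 0, "ay": 0, "az": 0},
    {"claw": -1, "x": 0, "y": 0, "z": -0.65, "ax": 0, "ay": 0, "az": 0},
  ],
)

```text
t: 27.02
eef_pos: [680.2, 23.3, 56.6]
tcp_rot: [-3.132, -0.165, 0.001]
force: [-0.6, -0.2, -1.1]
finger_gap: 0.635
```

Run:
```python
from h import *
show()
a=capture("wrist");cv2.imwrite('pics/w24.png',a)
b=capture("scene");cv2.imwrite('pics/s24.png',cv2.resize(b[100:300,190:475],None,fx=2.8,fy=2.8,interpolation=3))
```

```text
t 27.02 tcp [680.2  23.3  56.6] grasp [680.3  23.2  75.6] tray [ 87.3 -85.1] z [-0.001  0.005 -1.   ] x [ 0.994  0.105 -0.001] j [-0.14  0.6   1.43  0.01  1.11  1.32] F [-0.6 -0.2 -1.1] gap 55.9
```

View pics/w24.png

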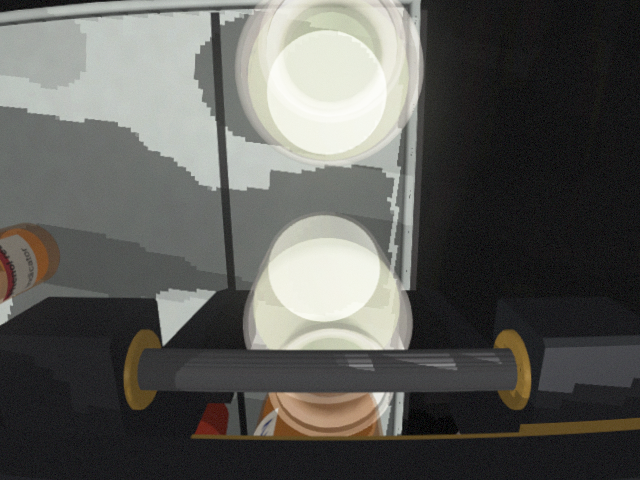

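View pics/s24.png

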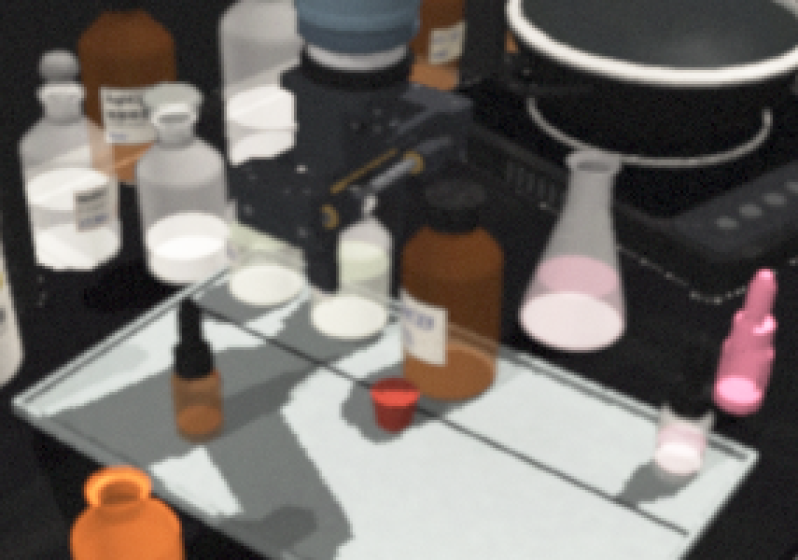

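Centred in the far gap. Lower the last millimetres.

Request:
carry_out(
  moves=[
    {"claw": -1, "x": 0, "y": 0, "z": -0.008, "ax": 0, "ay": 0, "az": 0},
    {"claw": -1, "x": 0, "y": 0, "z": -0.014, "ax": 0, "ay": 0, "az": 0},
    {"claw": -1, "x": 0, "y": 0, "z": -0.018, "ax": 0, "ay": 0, "az": 0},
    {"claw": -1, "x": 0, "y": 0, "z": -0.018, "ax": 0, "ay": 0, "az": 0},
  ],
)

```text
t: 27.62
eef_pos: [679.7, 23.4, 51.6]
tcp_rot: [-3.132, -0.165, 0.003]
force: [-0.2, 0.3, -1.6]
finger_gap: 0.641
```

Run:
```python
from h import *
show()
```

```text
t 27.62 tcp [679.7  23.4  51.6] grasp [679.7  23.2  70.6] tray [ 86.8 -85. ] z [-0.002  0.006 -1.   ] x [ 0.994  0.105 -0.002] j [-0.14  0.61  1.43  0.01  1.1   1.32] F [-0.2  0.3 -1.6] gap 56.4
```

Request:
carry_out(
  moves=[
    {"claw": -1, "x": 0, "y": 0, "z": -0.004, "ax": 0, "ay": 0, "az": 0},
    {"claw": -1, "x": 0, "y": 0, "z": -0.006, "ax": 0, "ay": 0, "az": 0},
    {"claw": -1, "x": 0, "y": 0, "z": -0.006, "ax": 0, "ay": 0, "az": 0},
  ],
)

```text
t: 28.0
eef_pos: [680.1, 23.3, 50.9]
tcp_rot: [-3.132, -0.165, 0.002]
force: [-1.3, 0.6, 4.3]
finger_gap: 0.634
```

Run:
```python
from h import *
show()
```

```text
t 28.0 tcp [680.1  23.3  50.9] grasp [680.1  23.2  69.9] tray [ 87.1 -85.1] z [-0.002  0.005 -1.   ] x [ 0.994  0.105 -0.001] j [-0.14  0.61  1.43  0.01  1.1   1.32] F [-1.3  0.6  4.3] gap 55.8
```

Request:
carry_out(
  moves=[
    {"claw": 0.8, "x": 0, "y": 0, "z": 0, "ax": 0, "ay": 0, "az": 0},
    {"claw": 0.8, "x": 0, "y": 0, "z": 0, "ax": 0, "ay": 0, "az": 0},
    {"claw": 0.8, "x": 0, "y": 0, "z": 0, "ax": 0, "ay": 0, "az": 0},
    {"claw": 0.8, "x": 0, "y": 0, "z": 0, "ax": 0, "ay": 0, "az": 0},
    {"claw": 0.8, "x": 0, "y": 0, "z": 0.04, "ax": 0, "ay": 0, "az": 0},
    {"claw": 0.8, "x": 0, "y": 0, "z": 0.14, "ax": 0, "ay": 0, "az": 0},
    {"claw": 0.8, "x": 0, "y": 0, "z": 0.3, "ax": 0, "ay": 0, "az": 0},
    {"claw": 0.8, "x": 0, "y": 0, "z": 0.48, "ax": 0, "ay": 0, "az": 0},
    {"claw": 0.3, "x": 0, "y": 0, "z": 0.64, "ax": 0, "ay": 0, "az": 0},
    {"claw": 0.3, "x": 0, "y": 0, "z": 0.66, "ax": 0, "ay": 0, "az": 0},
  ],
)

```text
t: 29.25
eef_pos: [682.0, 23.1, 220.5]
tcp_rot: [-3.133, -0.165, -0.01]
force: [0.3, 0.8, -0.5]
finger_gap: 0.694
```

Run:
```python
from h import *
show()
a=capture("wrist");cv2.imwrite('pics/w25.png',a)
b=capture("scene");cv2.imwrite('pics/s25.png',cv2.resize(b[100:300,190:475],None,fx=2.8,fy=2.8,interpolation=3))
plan(lying(6.3,0),[670,178,160])
print(proj(camera_info("wrist"),[[670,178,111],[670,178,4]]))
```

```text
t 29.25 tcp [682.   23.1 220.5] grasp [681.9  23.  239.5] tray [ 88.9 -85.5] z [ 0.006  0.004 -1.   ] x [0.994 0.105 0.006] j [-0.14  0.43  1.33  0.01  1.38  1.32] F [ 0.3  0.8 -0.5] gap 61.1
shift [-0.04   0.619 -0.301] turn [-0.004 -0.     0.003] mm [-10.1 154.7 -75.3] deg [-0.3 -0.   0.3]
[[ 92.1873065  234.17032516]
 [157.57052298 207.30243115]]
```

View pics/w25.png

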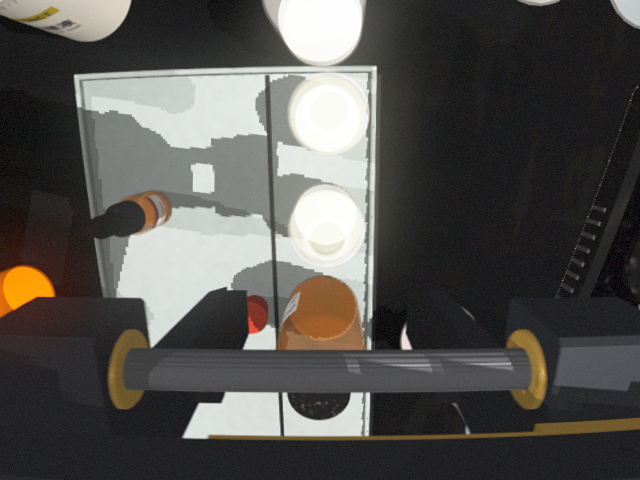

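View pics/s25.png

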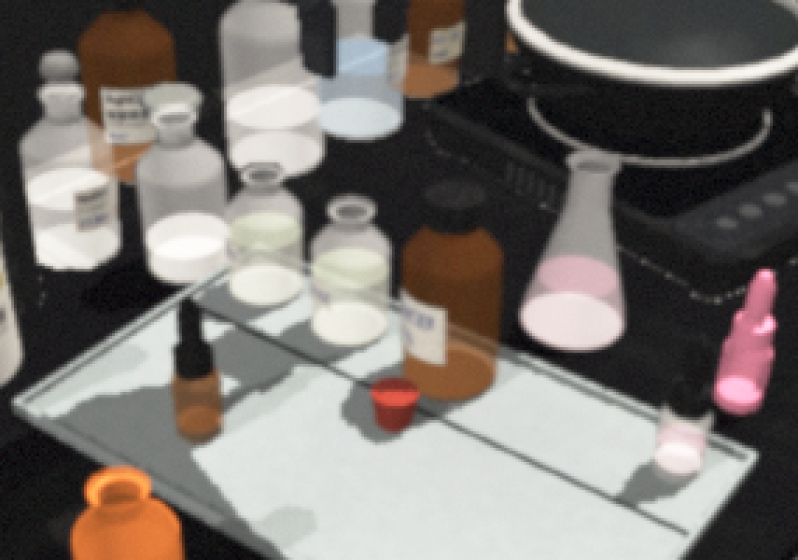

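Request:
carry_out(
  moves=[
    {"claw": 0.3, "x": 0, "y": 0.2, "z": 0, "ax": 0, "ay": 0, "az": 0},
    {"claw": 0.3, "x": -0.02, "y": 0.4, "z": 0, "ax": 0, "ay": 0, "az": 0},
    {"claw": 0.3, "x": -0.03, "y": 0.58, "z": 0, "ax": 0, "ay": 0, "az": 0},
    {"claw": 0.3, "x": -0.035, "y": 0.619, "z": -0.1, "ax": 0, "ay": 0, "az": 0},
    {"claw": 0.3, "x": -0.035, "y": 0.619, "z": -0.2, "ax": 0, "ay": 0, "az": 0},
    {"claw": 0.3, "x": -0.035, "y": 0.619, "z": -0.2, "ax": 0, "ay": 0, "az": 0},
  ],
)

```text
t: 30.1
eef_pos: [668.0, 178.1, 160.2]
tcp_rot: [-3.132, -0.165, 0.016]
force: [0.2, 0.5, -0.2]
finger_gap: 0.647
```

Run:
```python
from h import *
show()
a=capture("wrist");cv2.imwrite('pics/w26.png',a)
plan(lying(6.3,0),[672,178,70])
print(proj(camera_info("wrist"),[[672,178,111],[672,178,75],[672,178,47],[672,178,4]]))
```

```text
t 30.1 tcp [668.  178.1 160.2] grasp [668.2 178.  179.2] tray [92.2 70.1] z [-0.011  0.005 -1.   ] x [ 0.994  0.105 -0.01 ] j [0.09 0.51 1.34 0.01 1.3  1.55] F [ 0.2  0.5 -0.2] gap 57.0
shift [ 0.01   0.    -0.446] turn [-0.003 -0.005  0.003] mm [ 2.600e+00  1.000e-01 -1.115e+02] deg [-0.3 -0.4  0.3]
[[328.27455726 264.29600007]
 [328.47614827 245.8292855 ]
 [328.59666393 234.76620641]
 [328.74055352 221.53449889]]
```

View pics/w26.png

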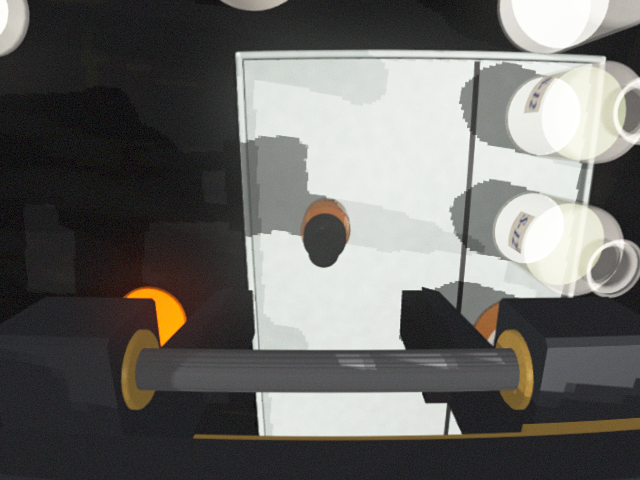

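Request:
carry_out(
  moves=[
    {"claw": 0.2, "x": 0.015, "y": 0.004, "z": -0.1, "ax": 0, "ay": 0, "az": 0},
    {"claw": 0.2, "x": 0.015, "y": 0.004, "z": -0.22, "ax": 0, "ay": 0, "az": 0},
    {"claw": 0.2, "x": 0.015, "y": 0.004, "z": -0.33, "ax": 0, "ay": 0, "az": 0},
    {"claw": 0.2, "x": 0.015, "y": 0.004, "z": -0.4, "ax": 0, "ay": 0, "az": 0},
    {"claw": 0.2, "x": 0.015, "y": 0.004, "z": -0.43, "ax": 0, "ay": 0, "az": 0},
    {"claw": 0.2, "x": 0.015, "y": 0.004, "z": -0.43, "ax": 0, "ay": 0, "az": 0},
  ],
)

```text
t: 30.9
eef_pos: [675.1, 179.0, 58.0]
tcp_rot: [-3.132, -0.164, 0.003]
force: [0.6, 0.6, 0.8]
finger_gap: 0.597
```

Run:
```python
from h import *
show()
a=capture("wrist");cv2.imwrite('pics/w27.png',a)
b=capture("scene");cv2.imwrite('pics/s27.png',cv2.resize(b[150:300,190:390],None,fx=4,fy=4,interpolation=3))
```

```text
t 30.9 tcp [675.1 179.   58. ] grasp [675.1 178.9  77. ] tray [99.1 70.2] z [-0.002  0.006 -1.   ] x [ 0.995  0.105 -0.001] j [0.09 0.63 1.38 0.01 1.13 1.55] F [0.6 0.6 0.8] gap 52.6
```

View pics/w27.png

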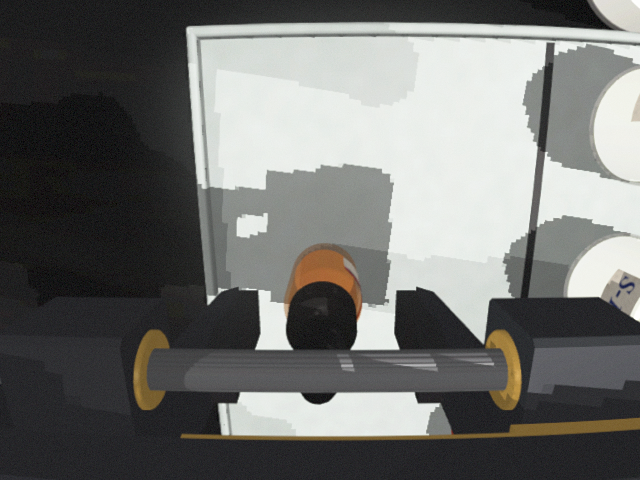

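View pics/s27.png

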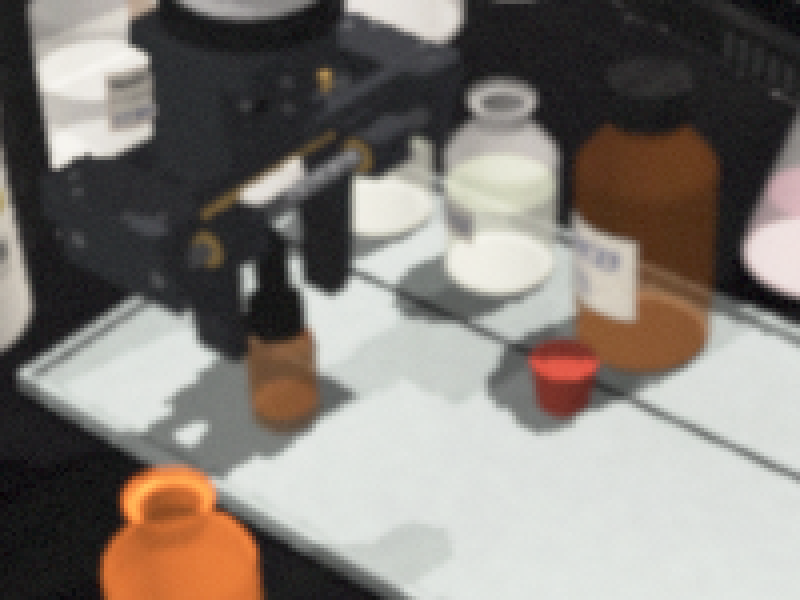

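Run:
```python
from h import *
i=camera_info("wrist")
for x in (668,670,672,674,676):
    print(x,"far edge base",proj(i,[[x+16.5,180,5]])[0].round(),"far edge body top",proj(i,[[x+16.5,180,46]])[0].round(),"cap far, z50/75",proj(i,[[x+13.5,180,50],[x+13.5,180,75]]).round().tolist(),"tip",proj(i,[[x,180,111]])[0].round())
```

```text
668 far edge base [328. 252.] far edge body top [328. 278.] cap far, z50/75 [[327.0, 289.0], [326.0, 314.0]] tip [320. 413.]
670 far edge base [328. 248.] far edge body top [328. 274.] cap far, z50/75 [[327.0, 284.0], [327.0, 309.0]] tip [321. 407.]
672 far edge base [329. 244.] far edge body top [329. 269.] cap far, z50/75 [[328.0, 279.0], [328.0, 303.0]] tip [322. 401.]
674 far edge base [329. 240.] far edge body top [329. 265.] cap far, z50/75 [[328.0, 275.0], [328.0, 298.0]] tip [322. 395.]
676 far edge base [330. 237.] far edge body top [330. 260.] cap far, z50/75 [[329.0, 270.0], [329.0, 293.0]] tip [323. 389.]
```

Request:
carry_out(
  moves=[
    {"claw": 0.2, "x": -0.009, "y": 0.006, "z": -0.015, "ax": 0, "ay": 0, "az": 0},
    {"claw": 0.2, "x": -0.009, "y": 0.006, "z": -0.022, "ax": 0, "ay": 0, "az": 0},
    {"claw": -1, "x": -0.009, "y": 0.006, "z": -0.022, "ax": 0, "ay": 0, "az": 0},
    {"claw": -1, "x": -0.009, "y": 0.006, "z": -0.022, "ax": 0, "ay": 0, "az": 0},
    {"claw": -1, "x": -0.009, "y": 0.006, "z": -0.022, "ax": 0, "ay": 0, "az": 0},
    {"claw": -1, "x": -0.009, "y": 0.006, "z": -0.022, "ax": 0, "ay": 0, "az": 0},
    {"claw": -1, "x": -0.009, "y": 0.006, "z": -0.022, "ax": 0, "ay": 0, "az": 0},
    {"claw": -1, "x": -0.009, "y": 0.006, "z": -0.022, "ax": 0, "ay": 0, "az": 0},
  ],
)

```text
t: 32.0
eef_pos: [672.5, 180.6, 52.2]
tcp_rot: [-3.132, -0.165, 0.003]
force: [0.8, 0.8, -1.4]
finger_gap: 0.307
```

Run:
```python
from h import *
show()
a=capture("wrist");cv2.imwrite('pics/w28.png',a)
```

```text
t 32.0 tcp [672.5 180.6  52.2] grasp [672.5 180.5  71.2] tray [96.8 72. ] z [-0.002  0.006 -1.   ] x [ 0.994  0.105 -0.002] j [0.09 0.64 1.38 0.01 1.12 1.55] F [ 0.8  0.8 -1.4] gap 27.0
```

View pics/w28.png

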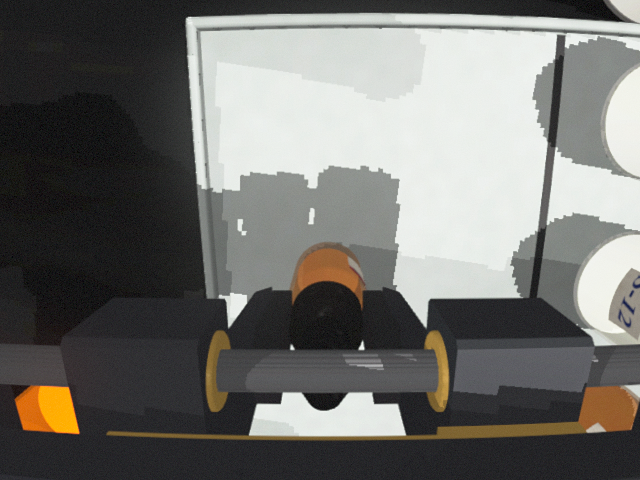

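Run:
```python
from h import *
print(tw(-95,-85))
plan(lying(6.3,0),[*tw(-95,-85),250])
```

```text
[499.04839246   3.43586698]
shift [-0.694 -0.708  0.715] turn [-0.004 -0.002  0.003] mm [-173.5 -177.1  178.8] deg [-0.3 -0.1  0.3]
```

Request:
carry_out(
  moves=[
    {"claw": -1, "x": 0, "y": 0, "z": 0.03, "ax": 0, "ay": 0, "az": 0},
    {"claw": -1, "x": 0, "y": 0, "z": 0.1, "ax": 0, "ay": 0, "az": 0},
    {"claw": -1, "x": 0, "y": 0, "z": 0.22, "ax": 0, "ay": 0, "az": 0},
    {"claw": -1, "x": 0, "y": 0, "z": 0.36, "ax": 0, "ay": 0, "az": 0},
    {"claw": -1, "x": 0, "y": 0, "z": 0.5, "ax": 0, "ay": 0, "az": 0},
    {"claw": -1, "x": 0, "y": 0, "z": 0.64, "ax": 0, "ay": 0, "az": 0},
    {"claw": -1, "x": 0, "y": 0, "z": 0.71, "ax": 0, "ay": 0, "az": 0},
    {"claw": -1, "x": -0.1, "y": -0.1, "z": 0.71, "ax": 0, "ay": 0, "az": 0},
    {"claw": -1, "x": -0.23, "y": -0.23, "z": 0.71, "ax": 0, "ay": 0, "az": 0},
    {"claw": -1, "x": -0.3, "y": -0.3, "z": 0.71, "ax": 0, "ay": 0, "az": 0},
  ],
)

```text
t: 33.3
eef_pos: [595.9, 104.5, 229.5]
tcp_rot: [-3.132, -0.164, 0.005]
force: [-0.0, -0.4, 0.1]
finger_gap: 0.307
```

Run:
```python
from h import *
show()
b=capture("scene");cv2.imwrite('pics/s29.png',b)
plan(lying(6.3,0),[*tw(-95,-85),250])
```

```text
t 33.3 tcp [595.9 104.5 229.5] grasp [595.9 104.4 248.5] tray [12.3  4.8] z [-0.003  0.005 -1.   ] x [ 0.995  0.104 -0.003] j [-0.03  0.26  1.54  0.01  1.35  1.44] F [-0.  -0.4  0.1] gap 27.0
shift [-0.383 -0.399  0.006] turn [-0.003 -0.003  0.004] mm [-95.7 -99.7   1.5] deg [-0.2 -0.3  0.3]
```

View pics/s29.png

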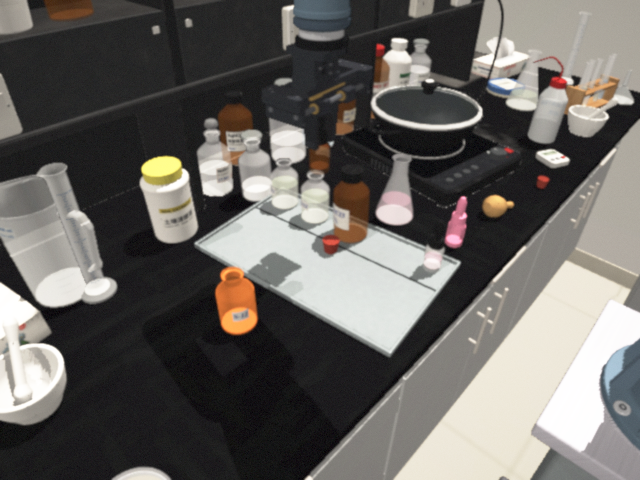

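Request:
carry_out(
  moves=[
    {"claw": -1, "x": -0.1, "y": -0.1, "z": 0.005, "ax": 0, "ay": 0, "az": 0},
    {"claw": -1, "x": -0.22, "y": -0.22, "z": 0.005, "ax": 0, "ay": 0, "az": 0},
    {"claw": -1, "x": -0.33, "y": -0.34, "z": 0.005, "ax": 0, "ay": 0, "az": 0},
    {"claw": -1, "x": -0.383, "y": -0.399, "z": 0.005, "ax": 0, "ay": 0, "az": 0},
    {"claw": -1, "x": -0.383, "y": -0.399, "z": 0.005, "ax": 0, "ay": 0, "az": 0},
    {"claw": -1, "x": -0.383, "y": -0.399, "z": -0.1, "ax": 0, "ay": 0, "az": 0},
    {"claw": -1, "x": -0.383, "y": -0.399, "z": -0.22, "ax": 0, "ay": 0, "az": 0},
    {"claw": -1, "x": -0.383, "y": -0.399, "z": -0.34, "ax": 0, "ay": 0, "az": 0},
    {"claw": -1, "x": -0.383, "y": -0.399, "z": -0.46, "ax": 0, "ay": 0, "az": 0},
    {"claw": -1, "x": -0.383, "y": -0.399, "z": -0.5, "ax": 0, "ay": 0, "az": 0},
  ],
)

```text
t: 34.6
eef_pos: [501.3, 6.9, 102.9]
tcp_rot: [-3.13, -0.166, 0.008]
force: [-0.6, -0.4, -1.3]
finger_gap: 0.308
```

Run:
```python
from h import *
show()
b=capture("scene");cv2.imwrite('pics/s30.png',cv2.resize(b[130:330,250:490],None,fx=3,fy=3,interpolation=3))
a=capture("wrist");cv2.imwrite('pics/w30.png',a)
plan(lying(6.3,0),[*tw(-95,-85),73])
```

```text
t 34.6 tcp [501.3   6.9 102.9] grasp [501.4   6.8 121.9] tray [-92.3 -81.9] z [-0.005  0.007 -1.   ] x [ 0.994  0.106 -0.004] j [-0.23  0.19  1.9   0.01  1.06  1.24] F [-0.6 -0.4 -1.3] gap 27.1
shift [-0.011 -0.012 -0.2  ] turn [-0.004 -0.003  0.003] mm [ -2.7  -3.1 -49.9] deg [-0.4 -0.2  0.3]
```

View pics/s30.png

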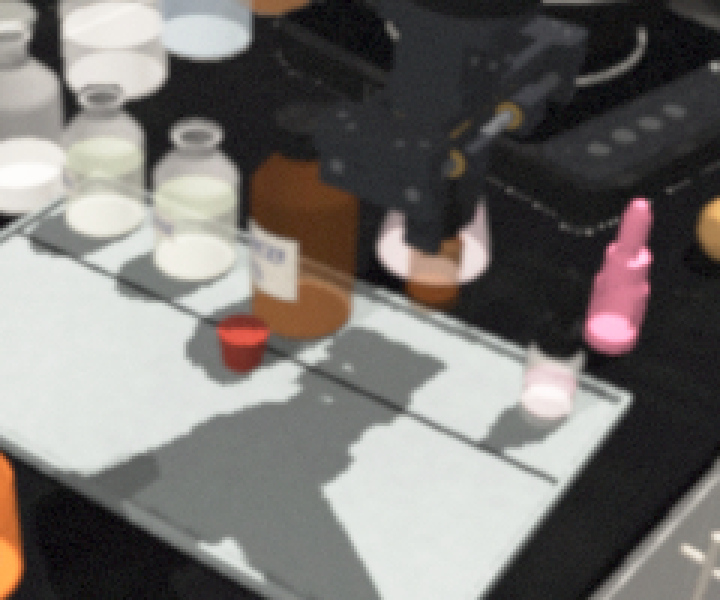

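View pics/w30.png

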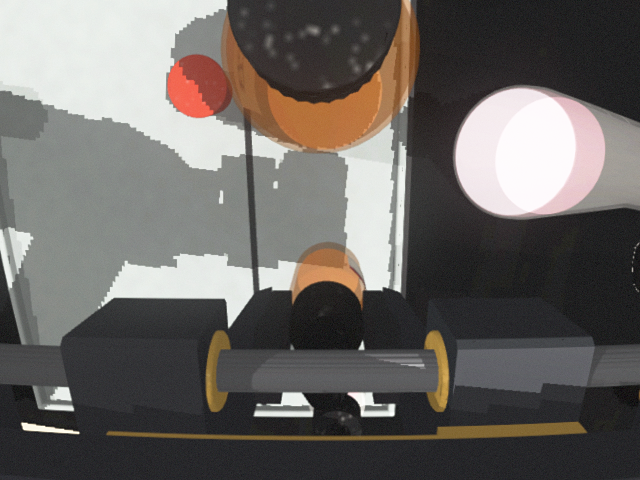

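Request:
carry_out(
  moves=[
    {"claw": -1, "x": -0.011, "y": -0.012, "z": -0.06, "ax": 0, "ay": 0, "az": 0},
    {"claw": -1, "x": -0.011, "y": -0.012, "z": -0.12, "ax": 0, "ay": 0, "az": 0},
    {"claw": -1, "x": -0.011, "y": -0.012, "z": -0.16, "ax": 0, "ay": 0, "az": 0},
    {"claw": -1, "x": -0.011, "y": -0.012, "z": -0.18, "ax": 0, "ay": 0, "az": 0},
    {"claw": -1, "x": -0.011, "y": -0.012, "z": -0.192, "ax": 0, "ay": 0, "az": 0},
    {"claw": -1, "x": -0.011, "y": -0.012, "z": -0.192, "ax": 0, "ay": 0, "az": 0},
  ],
)

```text
t: 35.45
eef_pos: [499.1, 2.8, 56.7]
tcp_rot: [-3.132, -0.165, 0.003]
force: [0.5, 1.6, -0.5]
finger_gap: 0.311
```

Run:
```python
from h import *
show()
```

```text
t 35.45 tcp [499.1   2.8  56.7] grasp [499.1   2.7  75.7] tray [-95.  -85.7] z [-0.002  0.006 -1.   ] x [ 0.994  0.105 -0.002] j [-0.24  0.27  1.92  0.01  0.96  1.23] F [ 0.5  1.6 -0.5] gap 27.4
```

Request:
carry_out(
  moves=[
    {"claw": -1, "x": 0, "y": 0, "z": -0.008, "ax": 0, "ay": 0, "az": 0},
    {"claw": -1, "x": 0, "y": 0, "z": -0.014, "ax": 0, "ay": 0, "az": 0},
    {"claw": -1, "x": 0, "y": 0, "z": -0.018, "ax": 0, "ay": 0, "az": 0},
    {"claw": -1, "x": 0, "y": 0, "z": -0.018, "ax": 0, "ay": 0, "az": 0},
  ],
)

```text
t: 35.95
eef_pos: [499.0, 2.8, 52.2]
tcp_rot: [-3.132, -0.165, 0.003]
force: [-0.0, -0.1, 0.1]
finger_gap: 0.308
```

Run:
```python
from h import *
show()
b=capture("scene");cv2.imwrite('pics/s31.png',cv2.resize(b[180:290,330:460],None,fx=6,fy=5.4,interpolation=3))
```

```text
t 35.95 tcp [499.    2.8  52.2] grasp [499.    2.7  71.2] tray [-95.1 -85.7] z [-0.002  0.006 -1.   ] x [ 0.994  0.105 -0.002] j [-0.24  0.28  1.92  0.01  0.95  1.23] F [-0.  -0.1  0.1] gap 27.1
```

View pics/s31.png

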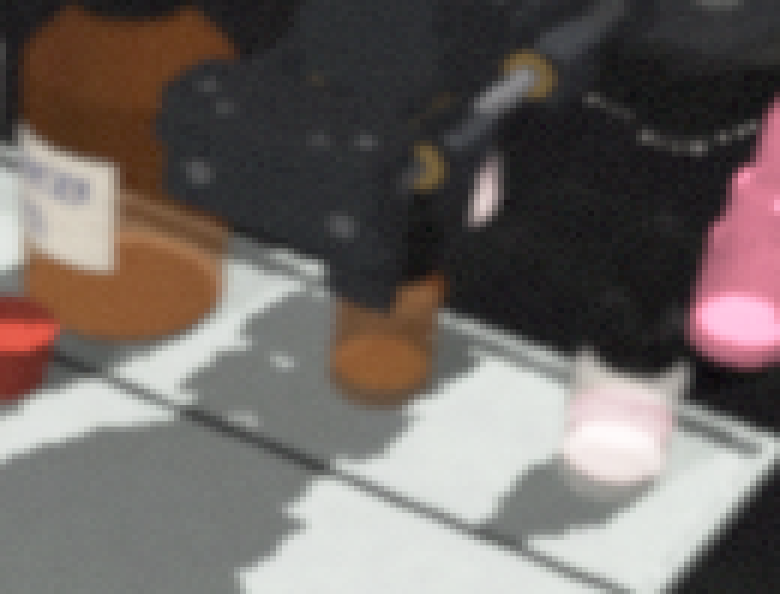

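Request:
carry_out(
  moves=[
    {"claw": -1, "x": 0, "y": 0, "z": -0.004, "ax": 0, "ay": 0, "az": 0},
    {"claw": -1, "x": 0, "y": 0, "z": -0.006, "ax": 0, "ay": 0, "az": 0},
    {"claw": -1, "x": 0, "y": 0, "z": -0.006, "ax": 0, "ay": 0, "az": 0},
  ],
)

```text
t: 36.38
eef_pos: [499.9, 2.8, 52.1]
tcp_rot: [-3.132, -0.165, 0.001]
force: [-3.4, 0.5, 10.0]
finger_gap: 0.305
```

Run:
```python
from h import *
show()
```

```text
t 36.38 tcp [499.9   2.8  52.1] grasp [499.9   2.7  71.1] tray [-94.2 -85.9] z [-0.001  0.005 -1.   ] x [ 0.994  0.105 -0.   ] j [-0.24  0.28  1.92  0.01  0.94  1.23] F [-3.4  0.5 10. ] gap 26.8
```

Request:
carry_out(
  moves=[
    {"claw": -1, "x": 0, "y": 0, "z": 0.004, "ax": 0, "ay": 0, "az": 0},
    {"claw": 0.2, "x": 0, "y": 0, "z": 0.004, "ax": 0, "ay": 0, "az": 0},
    {"claw": 0.2, "x": 0, "y": 0, "z": 0.004, "ax": 0, "ay": 0, "az": 0},
    {"claw": 0.2, "x": 0, "y": 0, "z": 0.004, "ax": 0, "ay": 0, "az": 0},
    {"claw": 0.2, "x": 0, "y": 0, "z": 0.004, "ax": 0, "ay": 0, "az": 0},
    {"claw": 0.2, "x": 0, "y": 0, "z": 0.04, "ax": 0, "ay": 0, "az": 0},
    {"claw": 0.2, "x": 0, "y": 0, "z": 0.14, "ax": 0, "ay": 0, "az": 0},
    {"claw": 0.2, "x": 0, "y": 0, "z": 0.3, "ax": 0, "ay": 0, "az": 0},
    {"claw": 0.2, "x": 0, "y": 0, "z": 0.48, "ax": 0, "ay": 0, "az": 0},
    {"claw": 0.2, "x": 0, "y": 0, "z": 0.66, "ax": 0, "ay": 0, "az": 0},
  ],
)

```text
t: 37.62
eef_pos: [498.8, 2.9, 217.8]
tcp_rot: [-3.132, -0.165, 0.002]
force: [1.5, -0.3, -0.7]
finger_gap: 0.602
```

Request:
carry_out(
  moves=[
    {"claw": 0.2, "x": -0.1, "y": 0.15, "z": 0.1, "ax": 0, "ay": 0, "az": 0},
    {"claw": 0.2, "x": -0.2, "y": 0.3, "z": 0.2, "ax": 0, "ay": 0, "az": 0},
    {"claw": 0.2, "x": -0.3, "y": 0.5, "z": 0.3, "ax": 0, "ay": 0, "az": 0},
    {"claw": 0.2, "x": -0.4, "y": 0.7, "z": 0.3, "ax": 0, "ay": 0, "az": 0},
    {"claw": 0.2, "x": -0.5, "y": 0.9, "z": 0.3, "ax": 0, "ay": 0, "az": 0},
    {"claw": 0.2, "x": -0.5, "y": 1.0, "z": 0.3, "ax": 0, "ay": 0, "az": 0},
    {"claw": 0.2, "x": -0.5, "y": 1.0, "z": 0.3, "ax": 0, "ay": 0, "az": 0},
  ],
)

```text
t: 38.5
eef_pos: [373.4, 254.1, 291.3]
tcp_rot: [-3.131, -0.17, 0.002]
force: [0.4, 0.3, -0.3]
finger_gap: 0.601
```

Run:
```python
from h import *
show()
b=capture("scene");cv2.imwrite('pics/s32.png',cv2.resize(b[130:330,190:475],None,fx=2.8,fy=2.8,interpolation=3))
a=capture("top");cv2.imwrite('pics/t32.png',cv2.resize(a[130:395,235:475],None,fx=2.25,fy=2.25,interpolation=3))
```

```text
t 38.5 tcp [373.4 254.1 291.3] grasp [373.4 254.  310.3] tray [-192.5  177.7] z [-0.002  0.006 -1.   ] x [ 0.994  0.108 -0.001] j [ 0.33 -0.15  1.84  0.01  1.46  1.79] F [ 0.4  0.3 -0.3] gap 52.9
```

View pics/s32.png

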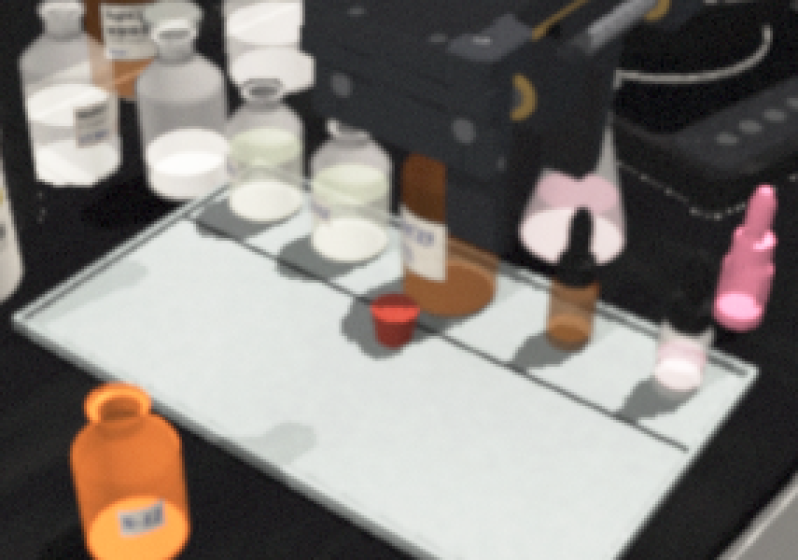

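View pics/t32.png

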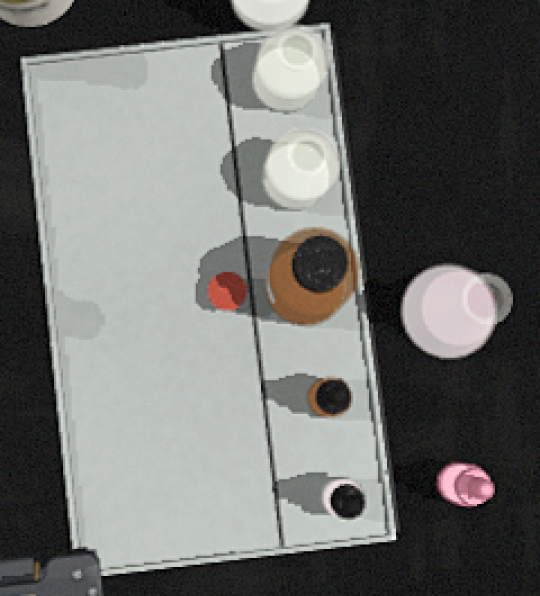

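Run:
```python
from h import *
from station import order
t=camera_info("top")
for n,p,z in (("clear mouth",(307,154),107),("clear lower",(298,179),8),("drop tip",(332,396),108),("drop base",(328,398),8),("mid cap",(319,264),151),("flask foot",(447,311),20),("bung",(227,291),30)):
    X=onz(t,c1([p]),z)[0];print(n,wt(X).round(1))
order.sign_off()
```

```text
clear mouth [ 89.8 -85.8]
clear lower [ 87.  -86.8]
drop tip [-93.3 -81.7]
drop base [-95.2 -89. ]
mid cap [  1.6 -79.6]
flask foot [ -36.4 -192.7]
bung [ -0.6 -16.5]
the job is handed in; nothing more can be done
```

Both tipped bottles now stand in the lane, and I handed the job in at about 38.5 s. The clear bottle is in the far gap, between the standing clear bottle and the middle bottle. The dropper is in the near gap, between the standing dropper and the middle bottle.

- **Method:** the bottles lay at each other's gaps, so I stood each one upright in the wide part of the tray. I then regrasped each from above and set it in its own gap.
- **Position:** the last top view puts the clear bottle at tray (87 to 90, -86) mm and the dropper at (-93 to -95, -82 to -89) mm. The lane centre is at y = -85 with lines 45 mm either side, so both sit wholly inside. The readings at top and base differ by up to 7 mm, which is within how well I can read the pixels, and both look vertical.
- **Undisturbed items:** the bung, flask and middle bottle read the same pixels as before. The standing end bottles look unmoved too.
- **Forces:** the highest contact reading after a move was about 10 N, when setting down the dropper. I eased off before letting go. The gripper was clear of everything at hand-in.

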